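Top up the sloped stub tray and stack the emptied tray

TASK

The tray in the sloped holder and the tray lying on the bench are both only part filled with steel pipe stubs. Move the two stubs from the bench tray into the two free cradles of the sloped tray, each tucked under the keeper at the low end and slid down until it sits fully home against the low end wall, without shoving the free-standing holder along the bench. Then stack the emptied bench tray squarely on the other empty tray, nested fully home, and leave the other things where they are.

Things in the scene. Friction and masses are not known exactly. Their poses are not given: they have to be found in the camera images.
- holder: Sloped holder of dark steel flats on four rubber feet, about 190 x 200 mm on the bench, about 2 kg, not fixed: a push of more than about 10 N along the bench can shift it. Origin on the bench under the tray's middle, z up, x to its high rear side; its low side faces the robot. The sloped tray is fixed to it.
- rack_tray: Sloped tray in the holder, inclined 30 degrees. Origin: centre of its underside. x runs along the stubs UP the slope, y across the cradles (level), z is the slope's outward normal. 148 (x) x 190 (y) mm; end walls 68 mm high, inside x = -70 to +70 mm. V cradles at y = -60, 0, +60 mm; a stub in one has its axis at z = 43 mm. stub_a lies home at y = -60; the others are free.
- keeper_edge (a point): Middle of the inner edge of the keeper, a steel angle over the sloped tray's low end; axes as the tray's. Its flange covers all of the width from here to the low end wall, 16 mm farther down the slope, underside at tray z = 68 mm (8 mm over a lying stub). Lay a stub in the cradle higher up, then slide it down under the flange; friction may hold it and make it slip in the fingers.
- home_mid (a point): Where the middle of a stub lies when home in the middle free cradle: tray x = -15, y = 0, z = 43 mm. Axes as the sloped tray's. All trays: cradles are folded strips 12 mm wide at x = -42 and +42 mm with crests at z = 41 mm; between them fingers have room from x = -36 to +36 mm, down to the cross bar's top at z = 24.5 mm.
- home_side (a point): The same for the outer free cradle: tray x = -15, y = +60, z = 43 mm. All trays: the sides (y = -95 to -91 and +91 to +95 mm) are cut down to z = 26 mm between x = -40 and +40 mm, to let a finger through, and 68 mm high beyond.
- bench_tray: Loose tray flat on the bench, left or right of the holder, about 0.35 kg, same make as the sloped one (no keeper): 148 (x) x 190 (y) x 68 mm, origin at the centre of its underside, z up, x along its stubs. stub_b and stub_c lie in its cradles at y = 0 and -60 mm, axis at z = 43 mm. Foot below: 6 mm high, 136 x 178 mm (lowest 3 mm: 132 x 174 mm).
- bench_bar (a point): Middle of the bench tray's carrying bar, at tray x = 0, y = 0, z = 17.5 mm; axes as the tray's. The bar runs along y under the stubs, is 12 mm wide (x) and 14 mm high (z = 10.5 to 24.5 mm), 1.5 mm clear of the floor (top at z = 9 mm). With the tray empty, take it here, near its centre of mass.
- empty_tray: The empty tray, loose and flat on the bench on the other side of the holder, same make and size, origin at the centre of its underside. Its top opening is 140 (x) x 182 (y) mm; the foot of a tray stacked on it drops 6 mm into it with 2 mm play all round. Nested: upper origin 62 mm above this one, axes parallel, either way round.
- stub_a: Steel pipe stub, 34 mm diameter, 110 mm long, 0.26 kg; origin in the middle of the pipe, x along it. Already home in the sloped tray, where it stays.
- stub_b: Pipe stub like stub_a, at the start in the bench tray's middle cradle, up to 10 mm off centre along it.
- stub_c: Pipe stub like stub_a, at the start in an outer cradle of the bench tray, up to 10 mm off centre along it; 26 mm of room between neighbouring stubs for a finger.
- spray_can: Bystander: black capped spray can, 54 mm across, 191 mm tall, standing beside the holder, to its left rear; origin at its foot.
- grease_tin: Bystander: small tin, 62 mm across, 72 mm tall, standing beside the holder, to its right rear; origin at its foot.
- marker: Bystander: felt marker, 132 mm long, lying on the bench in front of the holder; origin under its middle.
There are look-alikes about, which are no part of the job. Leave any purple look-alike of the stub_a alone.

How it is judged:
On the way:
1. all three stubs lie fully home in the three cradles of the sloped tray (x of stub_a in the frame of rack_tray between -0.02 and -0.012 m and y of stub_a in the frame of rack_tray between -0.066 and -0.054 m and z of stub_a in the frame of rack_tray between 0.039 and 0.047 m and angle between the x axis of stub_a and the x axis of rack_tray, either way round below 0.06 rad and (((x of stub_b in the frame of rack_tray between -0.02 and -0.012 m and y of stub_b in the frame of rack_tray between -0.006 and 0.006 m and z of stub_b in the frame of rack_tray between 0.039 and 0.047 m and angle between the x axis of stub_b and the x axis of rack_tray, either way round below 0.06 rad) and (x of stub_c in the frame of rack_tray between -0.02 and -0.012 m and y of stub_c in the frame of rack_tray between 0.054 and 0.066 m and z of stub_c in the frame of rack_tray between 0.039 and 0.047 m and angle between the x axis of stub_c and the x axis of rack_tray, either way round below 0.06 rad)) or ((x of stub_c in the frame of rack_tray between -0.02 and -0.012 m and y of stub_c in the frame of rack_tray between -0.006 and 0.006 m and z of stub_c in the frame of rack_tray between 0.039 and 0.047 m and angle between the x axis of stub_c and the x axis of rack_tray, either way round below 0.06 rad) and (x of stub_b in the frame of rack_tray between -0.02 and -0.012 m and y of stub_b in the frame of rack_tray between 0.054 and 0.066 m and z of stub_b in the frame of rack_tray between 0.039 and 0.047 m and angle between the x axis of stub_b and the x axis of rack_tray, either way round below 0.06 rad)))), for 0.2 s.
At the end, for the whole second after the job is handed in: All three stubs lie along the slope, one per cradle (stub_a where it was): within 6 mm of the cradle line, seated within 4 mm, low end within 3 mm of the low end wall; bench tray nested level in the empty tray, within 4 mm and 0.05 rad, origin 59 to 64.5 mm above the other, at rest (all of step 1 and x of bench_tray in the frame of empty_tray between -0.004 and 0.004 m and y of bench_tray in the frame of empty_tray between -0.004 and 0.004 m and z of bench_tray in the frame of empty_tray between 0.059 and 0.0645 m and angle between the x axis of bench_tray and the x axis of empty_tray, either way round below 0.05 rad and angle between each of bench_tray, empty_tray's own z axis and vertical below 0.04 rad and linear speed of bench_tray below 0.02 m/s); the robot touches nothing.
It fails at once if the holder is shoved more than 10 mm (distance of holder from where it was at the start of the episode above 0.01 m).
It fails at once if the empty tray is pushed more than 30 mm (distance of empty_tray from where it was at the start of the episode above 0.03 m).
It fails at once if the spray can is disturbed (moved more than 20 mm) (distance of spray_can from where it was at the start of the episode above 0.02 m).
It fails at once if the small tin is disturbed (moved more than 20 mm) (distance of grease_tin from where it was at the start of the episode above 0.02 m).
It fails at once if the felt marker is disturbed (moved more than 20 mm) (distance of marker from where it was at the start of the episode above 0.02 m).
It also fails if it takes over 72 s, if anything falls off the work surface, if the arm or the gripper's body presses on something with over 40 N, if the wrist force passes 120 N, or if a joint passes its speed limit or range.

ROBOT

A 6-joint arm with a two-finger parallel gripper is mounted at the origin on a cart in front of the work surface, level with it; the furniture and walls round the work are solid. World frame = base frame: x ahead of the robot, y to its left, z up, the work surface at z = 0. Lengths are in m, angles in rad, forces in N, time in s.
With the tool pointing down it reaches from about 0.25 to 0.725 m from the base axis. Payload 4 kg.
Tool frame: the origin (TCP) lies midway between the tips of the shut fingers; the grasp point (between the pads) lies 19 mm behind it; z points along the fingers, y is the line along which they close (so a half turn about z gives the same grasp; the last joint's range is limited). The gripper opens to 85 mm and grips with 20 to 120 N. Pads are 22 mm wide; open, the fingers measure 114 mm over their backs; the gripper's body (76 mm by 85 mm) begins 54 mm behind the grasp point. The pads swing forward as they close: fully open they stand 13 mm farther back than shut.
Start: joints at [1.152, 0.241, 0.005, 1.335, 0, 1.571], TCP at [0.203, 0.457, 0.207] pointing down, gripper open.
Joint ranges: [-2.72, 2.72], [-1.05, 1.87], [-1.09, 1.28], [-1.99, 2.15], [-1.42, 1.44], [-3.14, 3.14]. Speed limits (rad/s): [2.79, 2.79, 3.14, 3.14, 3.14, 3.14].

INTERFACE

Orientations are given as a unit quaternion [x, y, z, w].
In Python, from workcell import bot gives the robot as it stands. The module is installed in compiled form; this text tells all that it offers.
- The arm moves only by the tool jog_arm, never from a script. Its argument "deltas" is a list of rows, each an object with "fingers": the opening, from 0 (shut) to 1 (fully open); "delta_pos": the shift along the tool's x, y, z normalised to -1 to 1, where 1 is 300 mm, a list of three; "yaw": the turn about the tool's z normalised to -1 to 1, where 1 is pi/4 rad. A call has 1 to 12 rows; each row is the pose to reach, as a shift and turn from the pose commanded when the call began, along the tool's axes at that moment; what a row does not reach only later rows make up. A row lasts 1/10 s, in which the tool goes at most 50 mm and 8.59 degrees, less where a joint would pass 70% of its speed; a pose out of reach is approached as far as the arm can. A call with a number of a shift or a turn outside -1 to 1 is refused whole. A call with a gripper value outside its range is refused whole. The fingers move at their own pace and stop on an object; the grip force is fixed at half the most. Time passes only in rows, so rows that repeat a pose let the fingers close. It gives the time, the measured TCP pose, the force, the opening and the grip force at its end, in the units of the state.
- bot.get_obs(): the state, without advancing time (a new reading comes with each control period).
- bot.camera(name): name is "scene" or "top" or "wrist"; returns a dict with "image" (384x512x3 uint8, red, green, blue), "range_z" (384x512 float32, m along the optical axis (not along the pixel's ray), 0 where there is no reading), "fx", "fy", "cx", "cy" (pixels), "distortion" ([k1, k2, p1, p2, k3] as OpenCV has them; the pictures are not rectified), "rvec" (rotation vector, rad) and "tvec" (3), from world to camera coordinates, as OpenCV has them. Camera axes: x right, y down, z forward; pixel columns grow to the right and rows downward; lengths in m; the calibration is good to about 2 mm. A picture is of the moment at which its call begins.
- bot.job_done(): hands the job in; it is judged then, once.
The state is a dict: "clock": time; "joint_pos": joint angles; "joint_vel": joint speeds; "tau": joint torques, N m; "eef_pos": TCP position; "tool_rot": TCP orientation; "ft_force": force on the tool from outside, world axes, zero at the start; "ft_torque": the same for the moment, N m; "grip_width": finger opening in m; "grasp_force": force on a finger pad.
Only numpy, scipy, OpenCV 4.12 (cv2) and the standard library are available. Lean on these libraries where they do the work, as an engineer would, in place of code of your own. Each camera call takes 0.05 s, during which the arm holds its last target. There are 200 camera calls.

## Working session

There is one attempt and no reset: what is moved stays moved. The work goes in short steps, Python scripts to look and compute and a tool call to move; the robot and the scene stay as the last step left them, time stands still between calls to the robot, and variables do not carry over. Pictures are saved under pics/ and viewed, at most 10 in all, crops included, and the job is handed in when it is done.

Besides the shell and the picture viewer there is one more tool, called as name(argument=value, ...) on one line, values as JSON. jog_arm: Moves the arm, as the interface text tells. Scaled input: -1 to 1 covers 300 mm each way for a shift and pi/4 rad each way for a turn. Its arguments: {"type":"object","properties":{"deltas":{"type":"array","items":{"type":"object","properties":{"fingers":{"type":"number"},"delta_pos":{"type":"array","items":{"type":"number"}},"yaw":{"type":"number"}}}}},"required":["deltas"]}

```bash
mkdir -p pics; cat > h.py <<'E'
import numpy as np, cv2
from workcell import bot
def cam(n):
    c=bot.camera(n); c['K']=np.array([[c['fx'],0,c['cx']],[0,c['fy'],c['cy']],[0,0,1]],float)
    c['D']=np.array(c['distortion'],float); c['R']=cv2.Rodrigues(np.array(c['rvec'],float))[0]; c['t']=np.array(c['tvec'],float).reshape(3)
    return c
def save(c,f,box=None,s=1):
    im=c['image'][:,:,::-1]
    if box: im=im[box[1]:box[3],box[0]:box[2]]
    cv2.imwrite('pics/'+f,cv2.resize(im,None,fx=s,fy=s,interpolation=cv2.INTER_CUBIC))
def pts(c,uv):
    "world points from the depth at pixels (N,2)"
    uv=np.array(uv,float).reshape(-1,2); n=cv2.undistortPoints(uv.reshape(-1,1,2),c['K'],c['D']).reshape(-1,2)
    z=c['range_z'][uv[:,1].round().astype(int),uv[:,0].round().astype(int)]
    return (np.c_[n,np.ones(len(n))]*z[:,None]-c['t'])@c['R']
def ray(c,uv,h):
    "points at height h on pixel rays"
    uv=np.array(uv,float).reshape(-1,2); n=cv2.undistortPoints(uv.reshape(-1,1,2),c['K'],c['D']).reshape(-1,2)
    d=np.c_[n,np.ones(len(n))]@c['R']; o=-c['R'].T@c['t']
    return o+d*((h-o[2])/d[:,2])[:,None]
def cloud(c):
    v,u=np.mgrid[0:384,0:512]; P=pts(c,np.c_[u.ravel(),v.ravel()]).reshape(384,512,3)
    P[c['range_z']==0]=np.nan; return P
E
python3 - <<'E'
from h import *
for n in ['scene','top']:
    c=cam(n); save(c,n+'0.png',s=1.5); np.save(n+'.npy',np.dstack([cloud(c),c['image']])); print(n,-c['R'].T@c['t'])
print({k:v for k,v in bot.get_obs().items()})
E
```

```text
scene [ 0.00492276 -0.30877286  0.69520055]
top [ 0.45237523 -0.01295402  1.4427613 ]
{'clock': 0.1, 'joint_pos': array([1.15196579e+00, 2.41361883e-01, 3.88029294e-03, 1.33520501e+00,
       3.41486889e-05, 1.57079347e+00]), 'joint_vel': array([-0.00173885, -0.00168184,  0.00281811, -0.00028915,  0.00103313,
       -0.00041366]), 'tau': array([ 8.22284292e-04, -3.73137689e+01,  2.53010327e+01,  1.08638877e-02,
        4.69320651e-05, -2.74421194e-05]), 'eef_pos': array([0.20309059, 0.45623597, 0.20629806]), 'tool_rot': array([ 2.07886504e-01,  9.78152497e-01, -9.20937779e-04, -2.13185112e-04]), 'ft_force': array([-0.84325949,  0.27310584,  0.03092894]), 'ft_torque': array([-0.0806592 , -0.02080918,  0.01734576]), 'grasp_force': 0.0, 'grip_width': 0.08539359169348114}
```

View pics/scene0.png

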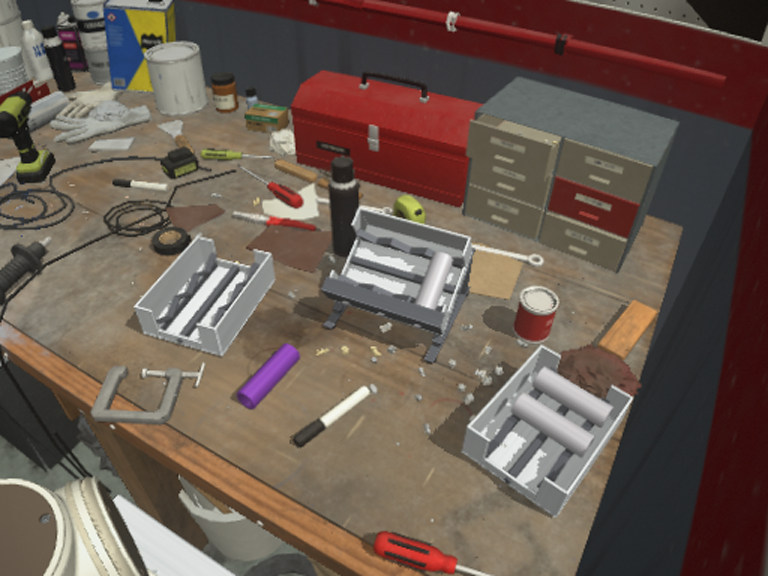

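View pics/top0.png

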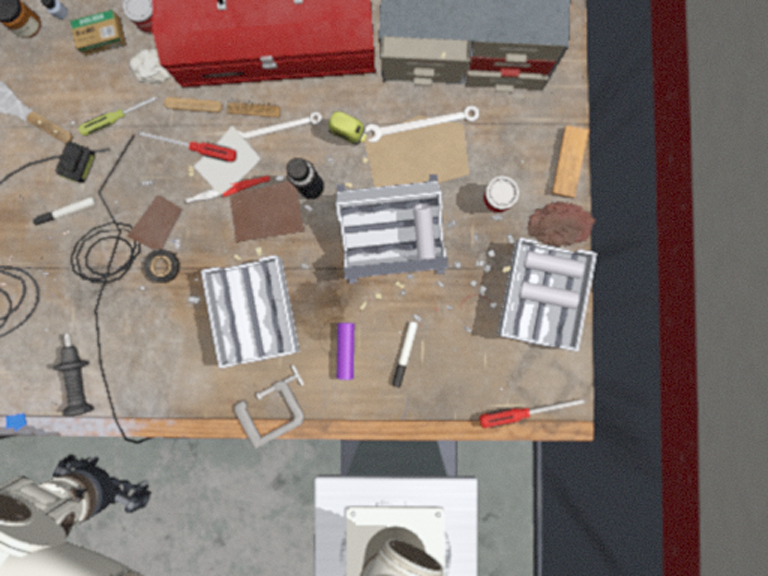

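The scene view shows the holder at about (400,265) with stub_a on its right. The bench tray with two grey stubs is at (550,430), and the empty tray is at (205,295). The only stub look-alike is the purple pipe at (268,375); in the top view it is at (346,351). The grey stubs in the right tray, top view (557,263) and (551,295), fit the description because they are steel-grey and lie in the tray's cradles. I'll measure next and confirm with a crop.

```bash
cat > m.py <<'E'
from h import *
box={'bench':(-.45,-.2,.2,.55),'empty':(.13,.4,.2,.55)}
def tray(P,b):
    x0,x1=b[2],b[3]
    m=(P[...,0]>x0)&(P[...,0]<x1)&(P[...,1]>b[0])&(P[...,1]<b[1])&(P[...,2]>.058)&(P[...,2]<.078)
    q=P[m]
    return q
if __name__=='__main__':
  for n in ['scene','top']:
    A=np.load(n+'.npy'); P=A[...,:3]
    for k,b in box.items():
        q=tray(P,b); 
        if k=='bench': q=q[(q[:,2]>.062)]
        r=cv2.minAreaRect((q[:,:2]*1000).astype(np.float32)); print(n,k,len(q),r,np.median(q[:,2]))
  for n in ['scene','top']:
    A=np.load(n+'.npy'); P=A[...,:3]; 
    m=(abs(P[...,0]-.3)<.3)&(abs(P[...,1]-.0)<.6)&(abs(P[...,2])<.01); print(n,'bench z',np.nanmedian(P[m][:,2]))
    m=(P[...,0]>.35)&(P[...,0]<.65)&(P[...,1]>-.15)&(P[...,1]<.15)&(P[...,2]>.03)&(P[...,2]<.3)
    q=P[m]; print(len(q),q.min(0),q.max(0))
c=cam('top'); print(c['fx'],c['fy']); save(c,'crop1.png',(320,140,410,250),6)
E
python3 m.py
```

```text
scene bench 589 ((445.9942932128906, -320.6729431152344), (240.71006774902344, 206.76385498046875), 89.74337768554688) 0.06765927799153525
scene empty 508 ((471.75775146484375, 282.3540344238281), (184.5292510986328, 151.97389221191406), 10.945019721984863) 0.065232492516648
top bench 437 ((374.02166748046875, -321.5647277832031), (347.8708190917969, 238.5063018798828), 0.43837589025497437) 0.06824769822827197
top empty 264 ((473.94708251953125, 284.49554443359375), (184.35296630859375, 150.56317138671875), 11.62878704071045) 0.06697468236949228
scene bench z -6.2185718131983e-05
3324 [ 0.35021584 -0.09814167  0.03000378] [0.64997782 0.11039347 0.14486283]
top bench z 0.0002158989660885916
2619 [ 0.35042182 -0.0963609   0.03001529] [0.64995026 0.11423331 0.14450641]
481.24406971350476 481.24406971350476
```

View pics/crop1.png

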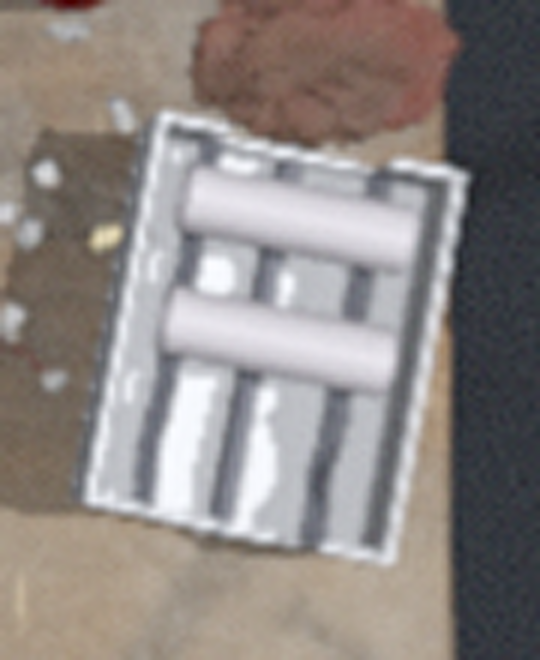

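The crop shows two plain grey stubs in the bench tray at crop pixels (300,215) and (283,340). These are stub_c and stub_b, and neither is purple.

```bash
cat > m2.py <<'E'
from h import *
from scipy.optimize import least_squares
def rect_d(q,hx,hy):
    a=np.abs(q)-[hx,hy]; return np.where((a>0).any(1),np.linalg.norm(np.maximum(a,0),axis=1),a.max(1))
def fit(q,p0):
    def loc(p):
        d=q-p[:2]; c,s=np.cos(p[2]),np.sin(p[2]); return np.c_[d[:,0]*c+d[:,1]*s,-d[:,0]*s+d[:,1]*c]
    r=least_squares(lambda p:rect_d(loc(p),.072,.093),p0,loss='soft_l1',f_scale=.002); return r.x
def clouds():
    return {n:np.load(n+'.npy') for n in ['scene','top']}
if __name__=='__main__':
  C=clouds()
  for n,A in C.items():
    P=A[...,:3].reshape(-1,3)
    for k,p in {'bench':[.489,-.319,np.pi/2-.2],'empty':[.473,.283,np.pi/2+.2]}.items():
        p=np.array(p)
        for _ in range(4):
            d=P[:,:2]-p[:2]; c,s=np.cos(p[2]),np.sin(p[2]); l=np.c_[d[:,0]*c+d[:,1]*s,-d[:,0]*s+d[:,1]*c]
            m=(P[:,2]>.0625)&(P[:,2]<.075)&(np.abs(rect_d(l,.072,.093))<.012)
            p=fit(P[m][:,:2],p)
        print(n,k,p,m.sum(),np.abs(rect_d(l,.072,.093))[m].mean())
        if k=='bench':
            s_=(np.abs(l[:,0])<.066)&(np.abs(l[:,1])<.085)&(P[:,2]>.048)&(P[:,2]<.064)
            for yy in (0,-.06,.06):
                t=s_&(np.abs(l[:,1]-yy)<.02); print('  stub y',yy,t.sum(), l[t].mean(0) if t.sum() else '', (l[t].min(0),l[t].max(0)) if t.sum() else '',np.percentile(P[t][:,2],95) if t.sum() else '')
    # rack: normal-frame histograms
    m=(P[:,0]>.36)&(P[:,0]<.66)&(np.abs(P[:,1])<.16)&(P[:,2]>.03)&(P[:,2]<.2)
    q=P[m]; th=np.pi/6
    for yaw in [0]:
        u=q[:,0]*np.cos(th)+q[:,2]*np.sin(th); w=-q[:,0]*np.sin(th)+q[:,2]*np.cos(th)
        h,e=np.histogram(w,bins=np.arange(-.3,.0,.004)); print(n,[(round(a,3),int(b)) for a,b in zip(e,h) if b>60])
    im=A[...,3:].reshape(-1,3)[m]
E
python3 m2.py
```

```text
scene bench [ 0.50977816 -0.29084907  1.3735348 ] 552 0.0011499987382789713
  stub y 0 771 [-0.00505967  0.00462168] (array([-0.05918555, -0.01603826]), array([0.0515409 , 0.01696222])) 0.06093024292428793
  stub y -0.06 671 [-0.00394346 -0.05504771] (array([-0.05762623, -0.07542063]), array([ 0.0529011 , -0.04257128])) 0.061323954883131575
  stub y 0.06 0   
scene empty [0.47567299 0.28161236 1.77254085] 422 0.001216698831020687
scene [(np.float64(-0.268), 214), (np.float64(-0.264), 397), (np.float64(-0.26), 159), (np.float64(-0.256), 108), (np.float64(-0.252), 147), (np.float64(-0.248), 162), (np.float64(-0.244), 119), (np.float64(-0.24), 80), (np.float64(-0.236), 98), (np.float64(-0.232), 89), (np.float64(-0.228), 111), (np.float64(-0.224), 164), (np.float64(-0.22), 291), (np.float64(-0.216), 99), (np.float64(-0.212), 90), (np.float64(-0.208), 312), (np.float64(-0.204), 350), (np.float64(-0.2), 238)]
top bench [ 0.4801403  -0.309746    1.37823174] 41 0.005936565330677321
  stub y 0 198 [ 0.01064238 -0.01150041] (array([-0.04587776, -0.01991999]), array([0.06594183, 0.01926085])) 0.06161079886943956
  stub y -0.06 188 [ 0.01123531 -0.07152712] (array([-0.04515456, -0.0799151 ]), array([ 0.06566538, -0.04205636])) 0.06269796141186426
  stub y 0.06 20 [-0.03736147  0.06157963] (array([-0.04872732,  0.0426465 ]), array([-0.01486885,  0.07295482])) 0.06361079965947875
top empty [0.47669689 0.2843918  1.77376861] 265 0.0011648807590631683
top [(np.float64(-0.272), 76), (np.float64(-0.268), 303), (np.float64(-0.264), 374), (np.float64(-0.26), 213), (np.float64(-0.256), 119), (np.float64(-0.252), 147), (np.float64(-0.248), 156), (np.float64(-0.244), 127), (np.float64(-0.24), 80), (np.float64(-0.224), 93), (np.float64(-0.22), 162), (np.float64(-0.208), 168), (np.float64(-0.204), 208), (np.float64(-0.2), 124)]
```

```bash
cat > m3.py <<'E'
from m2 import *
from scipy.spatial.transform import Rotation as Ro
def Rr(yaw): return Ro.from_euler('ZY',[yaw,-np.pi/6]).as_matrix()
if __name__=='__main__':
  C=clouds()
  for n,A in C.items():
    P=A[...,:3].reshape(-1,3)
    p=np.array([.5098,-.2908,1.3735])
    for _ in range(5):
        d=P[:,:2]-p[:2]; c,s=np.cos(p[2]),np.sin(p[2]); l=np.c_[d[:,0]*c+d[:,1]*s,-d[:,0]*s+d[:,1]*c]
        m=(P[:,2]>.0625)&(P[:,2]<.075)&(np.abs(rect_d(l,.072,.093))<.008); p=fit(P[m][:,:2],p)
    print(n,'bench',p,m.sum())
    for yy in (0,-.06):
        t=(np.abs(l[:,0])<.068)&(P[:,2]>.0555)&(P[:,2]<.066)&(np.abs(l[:,1]-yy)<.014)
        print('  stub',yy,t.sum(),np.percentile(l[t][:,0],[1,99]),l[t].mean(0),np.median(P[t][:,2]))
    m=(P[:,0]>.36)&(P[:,0]<.66)&(np.abs(P[:,1]-.01)<.13)&(P[:,2]>.02)&(P[:,2]<.2); q=P[m]
    p=np.array([.49,.008,.03,.06]); th=np.pi/6
    # z0 from rim level w=-.199: w=-x sin+z cos
    p[2]=(-.199-.068+p[0]*.5)/np.cos(th)
    for it in range(12):
        tol=.02 if it<4 else .008
        f=lambda p:(q-p[:3])@Rr(p[3])
        L=f(p); k=(np.abs(L[:,2]-.068)<.004)&(np.abs(rect_d(L[:,:2],.072,.093))<tol)&(L[:,0]>-.05)
        def res(p):
            L=f(p)[k]; return np.r_[rect_d(L[:,:2],.072,.093),(L[:,2]-.068)]
        p=least_squares(res,p,loss='soft_l1',f_scale=.002).x
    L=f(p); print(n,'rack',p,k.sum(),np.abs(res(p)).mean())
    t=(L[:,2]>.055)&(L[:,2]<.064)&(np.abs(L[:,1]+.06)<.02)&(np.abs(L[:,0])<.068); print('  stub_a x',np.percentile(L[t][:,0],[1,99]),'y',L[t][:,1].mean(),'top',np.percentile(L[t][:,2],90))
    t=(np.abs(L[:,0]+.062)<.006)&(np.abs(L[:,1])<.08)&(L[:,2]>.05); print('  keeper z',np.median(L[t][:,2]))
    t=(np.abs(L[:,1])<.08)&(L[:,2]>.066)&(L[:,2]<.08)&(L[:,0]<0); print('  keeper x',np.percentile(L[t][:,0],[2,98]))
    t=(np.abs(L[:,1]-.03)<.06)&(np.abs(L[:,0]-.02)<.01); print('  floor z',np.percentile(L[t][:,2],[10,50]), 'home_mid',p[:3]+Rr(p[3])@[-.015,0,.043])
E
python3 m3.py
```

```text
scene bench [ 0.50977816 -0.29084907  1.3735348 ] 552
  stub 0 529 [-0.05785577  0.05088368] [-0.00418377  0.00152507] 0.058896434893923794
  stub -0.06 438 [-0.056865    0.05056662] [-0.00384525 -0.0585414 ] 0.05896726126865631
scene rack [ 0.49647942  0.03609785 -0.06175563  1.15640155] 133 0.00278735937270685Traceback (most recent call last):
  File "m3.py", line 28, in <module>
    t=(L[:,2]>.055)&(L[:,2]<.064)&(np.abs(L[:,1]+.06)<.02)&(np.abs(L[:,0])<.068); print('  stub_a x',np.percentile(L[t][:,0],[1,99]),'y',L[t][:,1].mean(),'top',np.percentile(L[t][:,2],90))
                                                                                                     ~~~~~~~~~~~~~^^^^^^^^^^^^^^^^^^
    return _quantile_unchecked(
        a, q, axis, out, overwrite_input, method, keepdims, weights)
    return _ureduce(a,
                    func=_quantile_ureduce_func,
    ...<5 lines>...
                    overwrite_input=overwrite_input,
                    method=method)
    r = func(a, **kwargs)
    result = _quantile(arr,
                       quantiles=q,
    ...<2 lines>...
                       out=out,
                       weights=wgt)
    slices_having_nans = np.isnan(arr[-1, ...])
                                  ~~~^^^^^^^^^
IndexError: index -1 is out of bounds for axis 0 with size 0
```

```bash
python3 - <<'E'
s=open('m3.py').read()
s=s.replace("p=np.array([.49,.008,.03,.06]); th=np.pi/6","th=np.pi/6; p=np.array([0,.008,.03,.03]); r=q[q[:,2]>.139]; xr=np.median(r[:,0]); zr=.1425; o=np.array([xr,.008,zr])-Rr(.03)@[.072,0,.068]; p[:3]=o; print('init',p,len(r))")
s=s.replace("    p[2]=(-.199-.068+p[0]*.5)/np.cos(th)\n","")
open('m3.py','w').write(s)
E
python3 m3.py
```

```text
scene bench [ 0.50977816 -0.29084907  1.3735348 ] 552
  stub 0 529 [-0.05785577  0.05088368] [-0.00418377  0.00152507] 0.058896434893923794
  stub -0.06 438 [-0.056865    0.05056662] [-0.00384525 -0.0585414 ] 0.05896726126865631
init [0.62086697 0.00714951 0.04761027 0.03      ] 16
scene rack [0.63869156 0.00837695 0.05543854 0.09927127] 75 0.002033841999909222
  stub_a x [-0.06500258  0.04948601] y -0.06013554252364344 top 0.05938572553261108
  keeper z 0.06828735411201443
  keeper x [-0.06508502 -0.04169236]
  floor z [0.00622503 0.02009028] home_mid [0.60437099 0.00495867 0.08517763]
top bench [ 0.51119832 -0.28942001  1.37297855] 275
  stub 0 263 [-0.05798038  0.04958729] [-0.00378692  0.00047548] 0.05896586460222274
  stub -0.06 274 [-0.05738382  0.05086576] [-0.00346565 -0.05970232] 0.05897570628653649
init [0.6237373  0.00714951 0.04761027 0.03      ] 12
top rack [0.71661628 0.02109006 0.09548275 0.16422415] 10 0.0012502651826863844
  stub_a x [-0.06757678 -0.04137793] y -0.05777417384051369 top 0.06362607896428137
  keeper z 0.06162572896544847
  keeper x [-0.1545927  -0.0632
[... 250 characters left out ...]
                                                     ~~~~~~~~~~~~~^^^^^^^^^^^^^^^^^^^
    return _quantile_unchecked(
        a, q, axis, out, overwrite_input, method, keepdims, weights)
    return _ureduce(a,
                    func=_quantile_ureduce_func,
    ...<5 lines>...
                    overwrite_input=overwrite_input,
                    method=method)
    r = func(a, **kwargs)
    result = _quantile(arr,
                       quantiles=q,
    ...<2 lines>...
                       out=out,
                       weights=wgt)
    slices_having_nans = np.isnan(arr[-1, ...])
                                  ~~~^^^^^^^^^
IndexError: index -1 is out of bounds for axis 0 with size 0
```

```bash
sed -i "s/(P\[:,0\]<.66)&(np.abs(P\[:,1\]-.01)<.13)&(P\[:,2\]>.02)&(P\[:,2\]<.2)/(P[:,0]<.76)\&(np.abs(P[:,1]-.005)<.125)\&(P[:,2]>.02)\&(P[:,2]<.2)/; s/th=np.pi\/6; p=np.array(\[0.*$/p=np.array([.637,.008,.0555,.08])/" m3.py; python3 m3.py | grep -A5 rack
```

```text
scene rack [0.65060808 0.00962176 0.05941561 0.10699786] 225 0.001271817143651793
  stub_a x [-0.04925039  0.0393793 ] y -0.0601967114489093 top 0.06147518867408935
  keeper z 0.07154569152182613
  keeper x [-0.07761278 -0.05411087]
  floor z [0.00766349 0.00958722] home_mid [0.61631494 0.00593841 0.0891547 ]
top bench [ 0.51119832 -0.28942001  1.37297855] 275
--
top rack [0.6525649  0.01116312 0.06002684 0.10660266] 160 0.0015978928210862338
  stub_a x [-0.05943436  0.03844   ] y -0.060011324528053196 top 0.06209001755707244
  keeper z 0.07194769307790486
  keeper x [-0.07905295 -0.05503455]
  floor z [0.00649255 0.00964573] home_mid [0.61827031 0.00749331 0.08976593]
```

```bash
cat > p.py <<'E'
from m3 import *
rack=np.array([.6516,.0104,.0597]); RY=.107; RR=Rr(RY)
def rk(x,y,z): return rack+RR@[x,y,z]
def ang(o): 
    X=Ro.from_quat(o['tool_rot']).as_matrix()[:,0]; return np.arctan2(X[1],X[0])
def plan(*wps,chain=True):
    "wps: (xyz, theta or None); prints each as deltas relative to the pose now (one call)"
    o=bot.get_obs(); M=Ro.from_quat(o['tool_rot']).as_matrix(); p=o['eef_pos']; th=ang(o)
    print('t',round(o['clock'],2),'tcp',p.round(4),'th',round(th,4),'q',o['joint_pos'].round(3),'w',round(o['grip_width'],4),'F',o['ft_force'].round(1))
    for xyz,t in wps:
        xyz=np.array(xyz); d=M.T@(xyz-p)/.3; y=0
        if t is not None: y=-(((t-th)+np.pi)%(2*np.pi)-np.pi)/(np.pi/4)
        print('  d',d.round(4),'yaw',round(y,4),'mm',round(np.linalg.norm(xyz-p)*1e3))
E
python3 - <<'E'
from p import *
plan(([.36,.16,.2],2.0),([.386,.1,.2],2.05))
for y in (0,.06): print(rk(.008,y,.043+.07),rk(.008,y,.043),rk(-.015,y,.043))
E
```

```text
t 0.15 tcp [0.2031 0.4563 0.2064] th 2.7227 q [1.152 0.241 0.004 1.335 0.    1.571] w 0.0855 F [-0.6 -0.  -0.1]
  d [-0.8794 -0.6896  0.0225] yaw 0.9202 mm 335
  d [-1.0399 -0.8371  0.0227] yaw 0.8566 mm 401
[0.60231171 0.00510593 0.16156087] [0.63711154 0.00884379 0.10093909] [0.61730687 0.00671657 0.08943909]
[0.59590395 0.06476279 0.16156087] [0.63070378 0.06850065 0.10093909] [0.61089911 0.06637342 0.08943909]
```

jog_arm(deltas=[{"delta_pos": [-0.88, -0.69, 0.02], "yaw": 0.92, "fingers": 0.54}, {"delta_pos": [-0.88, -0.69, 0.02], "yaw": 0.92, "fingers": 0.54}, {"delta_pos": [-0.88, -0.69, 0.02], "yaw": 0.92, "fingers": 0.54}, {"delta_pos": [-0.88, -0.69, 0.02], "yaw": 0.92, "fingers": 0.54}, {"delta_pos": [-0.88, -0.69, 0.02], "yaw": 0.92, "fingers": 0.54}, {"delta_pos": [-0.88, -0.69, 0.02], "yaw": 0.92, "fingers": 0.54}, {"delta_pos": [-0.88, -0.69, 0.02], "yaw": 0.92, "fingers": 0.54}, {"delta_pos": [-0.88, -0.69, 0.02], "yaw": 0.92, "fingers": 0.54}])

```text
clock: 0.95
eef_pos: [0.3615, 0.1569, 0.2009]
tool_rot: [0.543, 0.84, -0.0, 0.0]
ft_force: [-0.4, 0.9, -0.1]
grip_width: 0.0463
grasp_force: 0.0
```

```bash
python3 - <<'E'
from p import *
plan(([.46,-.08,.18],1.3733),([.5687,-.3056,.16],1.3733))
E
```

```text
t 0.95 tcp [0.3615 0.1569 0.2009] th 1.993 q [ 4.100e-01  3.400e-02 -2.550e-01  1.283e+00 -1.000e-03  1.559e+00] w 0.0463 F [-0.4  0.9 -0.1]
  d [-0.8547 -0.0242  0.0707] yaw 0.7891 mm 257
  d [-1.6891 -0.0018  0.1383] yaw 0.7891 mm 508
```

jog_arm(deltas=[{"delta_pos": [-0.17, -0.0, 0.02], "yaw": 0.19, "fingers": 0.54}, {"delta_pos": [-0.33, -0.02, 0.03], "yaw": 0.38, "fingers": 0.54}, {"delta_pos": [-0.5, -0.02, 0.05], "yaw": 0.57, "fingers": 0.54}, {"delta_pos": [-0.67, -0.02, 0.06], "yaw": 0.76, "fingers": 0.54}, {"delta_pos": [-0.84, -0.02, 0.07], "yaw": 0.79, "fingers": 0.54}, {"delta_pos": [-1, -0.02, 0.07], "yaw": 0.79, "fingers": 0.54}, {"delta_pos": [-1, -0.02, 0.07], "yaw": 0.79, "fingers": 0.54}])

```text
clock: 1.65
eef_pos: [0.4818, -0.119, 0.1793]
tool_rot: [0.773, 0.634, -0.0, 0.001]
ft_force: [-0.4, 0.2, 0.9]
grip_width: 0.0461
grasp_force: 0.0
```

```bash
python3 - <<'E'
from p import *
plan(([.5687,-.3056,.14],1.3733),([.5687,-.3056,.030],1.3733),([.5687,-.3056,.15],1.3733))
E
```

```text
t 1.65 tcp [ 0.4818 -0.119   0.1793] th 1.3739 q [-2.410e-01  2.460e-01 -6.100e-02  1.263e+00 -1.000e-03  1.526e+00] w 0.0461 F [-0.4  0.2  0.9]
  d [-0.5534  0.4055  0.132 ] yaw 0.0008 mm 210
  d [-0.5529  0.4051  0.4986] yaw 0.0008 mm 254
  d [-0.5534  0.4055  0.0986] yaw 0.0008 mm 208
```

jog_arm(deltas=[{"delta_pos": [-0.55, 0.4, 0.13], "yaw": 0, "fingers": 0.54}, {"delta_pos": [-0.55, 0.4, 0.13], "yaw": 0, "fingers": 0.54}, {"delta_pos": [-0.55, 0.4, 0.13], "yaw": 0, "fingers": 0.54}, {"delta_pos": [-0.55, 0.4, 0.13], "yaw": 0, "fingers": 0.54}, {"delta_pos": [-0.55, 0.4, 0.13], "yaw": 0, "fingers": 0.54}, {"delta_pos": [-0.55, 0.4, 0.13], "yaw": 0, "fingers": 0.54}])

```text
clock: 2.25
eef_pos: [0.5661, -0.2993, 0.139]
tool_rot: [0.772, 0.636, -0.0, -0.002]
ft_force: [-0.6, 0.5, 0.7]
grip_width: 0.0461
grasp_force: 0.0
```

```bash
python3 - <<'E'
from p import *
c=cam('wrist'); save(c,'w1.png',s=1.2); A=cloud(c).reshape(-1,3)
d=A[:,:2]-[.5105,-.2902]; th=1.3733; l=np.c_[d@[np.cos(th),np.sin(th)],d@[-np.sin(th),np.cos(th)]]
for yy in (0,-.06):
    t=(np.abs(l[:,0])<.068)&(A[:,2]>.0555)&(A[:,2]<.066)&(np.abs(l[:,1]-yy)<.014)
    if t.sum(): print(yy,t.sum(),np.percentile(l[t][:,0],[1,99]),l[t].mean(0),np.percentile(A[t][:,2],95), np.polyfit(l[t][:,0],l[t][:,1],1))
plan(([.5687,-.3056,.030],1.3733),([.5687,-.3056,.15],1.3733))
E
```

```text
0 3027 [-0.04694776  0.04918924] [ 0.00549598 -0.00219595] 0.05994215699563483 [-0.01716817 -0.00210159]
-0.06 3508 [-0.05643895  0.05073997] [ 0.00033985 -0.06135723] 0.05992276077190988 [-0.00114639 -0.06135684]
t 2.3 tcp [ 0.566  -0.2982  0.1402] th 1.3803 q [-4.850e-01  5.550e-01  3.010e-01  1.319e+00  1.000e-03  1.276e+00] w 0.0462 F [ 1.2  0.3 -0.4]
  d [-0.023   0.0143  0.3671] yaw 0.0089 mm 110
  d [-0.0224  0.0134 -0.0329] yaw 0.0089 mm 13
```

View pics/w1.png

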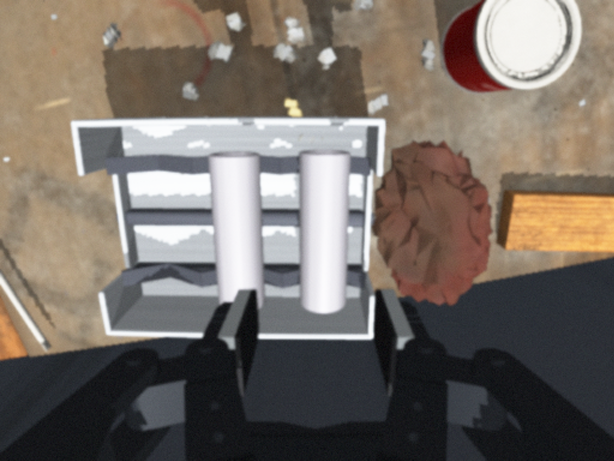

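The wrist view shows both grey stubs in the tray, with stub_c at about (323,230) to the right of the middle one. The fingers line up on either side of it, so I'll grip it now.

jog_arm(deltas=[{"delta_pos": [-0.023, 0.014, 0], "yaw": 0.009, "fingers": 0.54}, {"delta_pos": [-0.023, 0.014, 0.12], "yaw": 0.009, "fingers": 0.54}, {"delta_pos": [-0.023, 0.014, 0.25], "yaw": 0.009, "fingers": 0.54}, {"delta_pos": [-0.023, 0.014, 0.367], "yaw": 0.009, "fingers": 0.54}, {"delta_pos": [-0.023, 0.014, 0.367], "yaw": 0.009, "fingers": 0.54}, {"delta_pos": [-0.023, 0.014, 0.367], "yaw": 0.009, "fingers": 0.54}, {"delta_pos": [-0.023, 0.014, 0.367], "yaw": 0.009, "fingers": 0.54}])

```text
clock: 3.0
eef_pos: [0.5712, -0.3077, 0.0343]
tool_rot: [0.773, 0.634, 0.001, 0.002]
ft_force: [0.1, 0.2, 0.5]
grip_width: 0.0462
grasp_force: 0.0
```

jog_arm(deltas=[{"delta_pos": [0, 0, 0], "yaw": 0, "fingers": 0}, {"delta_pos": [0, 0, 0], "yaw": 0, "fingers": 0}, {"delta_pos": [0, 0, 0], "yaw": 0, "fingers": 0}, {"delta_pos": [0, 0, 0], "yaw": 0, "fingers": 0}])

```text
clock: 3.4
eef_pos: [0.5706, -0.3085, 0.0356]
tool_rot: [0.774, 0.634, 0.001, 0.003]
ft_force: [-4.0, 1.7, 13.1]
grip_width: 0.0003
grasp_force: 7.3
```

```bash
python3 - <<'E'
from p import *
plan(([.5687,-.3056,.20],1.3733),([.52,-.18,.22],2.16))
E
```

```text
t 3.4 tcp [ 0.5706 -0.3085  0.0356] th 1.3723 q [-4.950e-01  6.400e-01  1.650e-01  1.091e+00 -1.000e-03  1.274e+00] w 0.0003 F [-4.   1.7 13.1]
  d [ 0.0072 -0.0052 -0.5479] yaw -0.0012 mm 164
  d [ 0.3855 -0.2465 -0.6166] yaw -1.0029 mm 230
```

```bash
python3 - <<'E'
from p import *
c=cam('wrist'); save(c,'w2.png')
c=cam('scene'); save(c,'s2.png',(280,210,440,350),4)
E
```

```text
(no output)
```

View pics/s2.png

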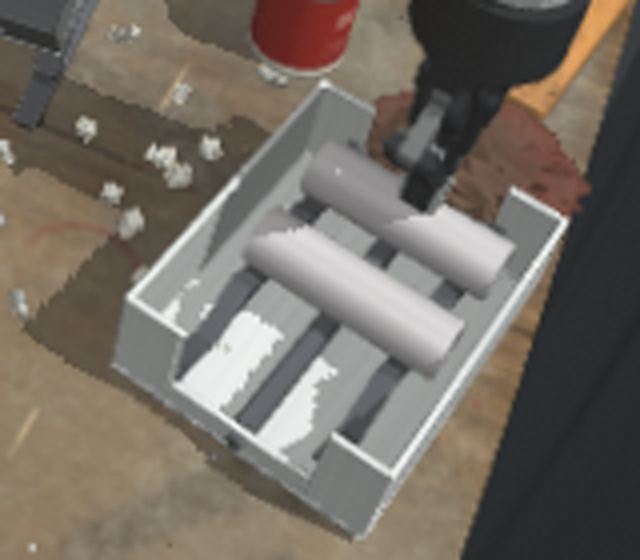

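jog_arm(deltas=[{"delta_pos": [0, 0, 0], "yaw": 0, "fingers": 0.2}, {"delta_pos": [0, 0, -0.1], "yaw": 0, "fingers": 0.2}, {"delta_pos": [0, 0, -0.25], "yaw": 0, "fingers": 0.54}, {"delta_pos": [0, 0, -0.38], "yaw": 0, "fingers": 0.54}, {"delta_pos": [0, 0, -0.38], "yaw": 0, "fingers": 0.54}, {"delta_pos": [0, 0, -0.38], "yaw": 0, "fingers": 0.54}, {"delta_pos": [0, 0, -0.38], "yaw": 0, "fingers": 0.54}])

```text
clock: 4.2
eef_pos: [0.5683, -0.3069, 0.144]
tool_rot: [0.774, 0.634, -0.0, -0.001]
ft_force: [0.6, -0.4, 0.0]
grip_width: 0.0464
grasp_force: 0.0
```

```bash
cat > ms.py <<'E'
from p import *
def stubs(n,p):
    c=cam(n); A=cloud(c).reshape(-1,3); p=np.array(p)
    for _ in range(4):
        d=A[:,:2]-p[:2]; th=p[2]; l=np.c_[d@[np.cos(th),np.sin(th)],d@[-np.sin(th),np.cos(th)]]
        m=(A[:,2]>.0625)&(A[:,2]<.075)&(np.abs(rect_d(l,.072,.093))<.01); p=fit(A[m][:,:2],p)
    print(n,'tray',p.round(4),m.sum())
    s=(np.abs(l[:,0])<.066)&(np.abs(l[:,1])<.086)&(A[:,2]>.054)&(A[:,2]<.085)
    h,e=np.histogram(l[s][:,1],np.arange(-.09,.09,.006)); print([(round(a*1e3),int(b)) for a,b in zip(e,h) if b])
    for y0 in (0,-.06):
        t=s&(np.abs(l[:,1]-y0)<.025); 
        if t.sum()>20: print(' ',y0,np.percentile(l[t][:,0],[1,99]).round(4),np.polyfit(l[t][:,0],l[t][:,1],1).round(4),'z',np.percentile(A[t][:,2],[5,50,95]).round(4))
    return c,p,l,A
E
python3 - <<'E'
from ms import *
for n in ['wrist','scene','top']:
    c,p,l,A=stubs(n,[.5105,-.2902,1.3733])
    if n=='wrist': save(c,'w3.png',s=1.2)
plan(([.5687,-.3056,.14],1.3733))
E
```

```text
wrist tray [ 0.5125 -0.2908  1.3722] 3304
[(-78, 12), (-72, 846), (-66, 982), (-60, 1011), (-54, 932), (-48, 160), (-18, 45), (-12, 945), (-6, 952), (0, 925), (6, 793), (12, 77)]
  0 [-0.0562  0.0495] [-0.0116 -0.0003] z [0.0547 0.0581 0.0599]
  -0.06 [-0.0561  0.0508] [ 0.0018 -0.0592] z [0.0547 0.0581 0.0599]
scene tray [ 0.5098 -0.2908  1.3741] 553
[(-78, 8), (-72, 62), (-66, 109), (-60, 144), (-54, 164), (-48, 29), (-18, 11), (-12, 77), (-6, 125), (0, 170), (6, 182), (12, 24)]
  0 [-0.058   0.0508] [0.     0.0021] z [0.0548 0.0587 0.0613]
  -0.06 [-0.0568  0.0509] [-0.0002 -0.0573] z [0.0547 0.0589 0.0614]
top tray [ 0.5112 -0.289   1.3729] 133
[(-78, 11), (-72, 46), (-66, 52), (-60, 55), (-54, 45), (-48, 12), (-18, 15), (-12, 60), (-6, 59), (0, 62), (6, 52), (12, 15)]
  0 [-0.0351  0.0497] [ 0.0052 -0.0002] z [0.0545 0.058  0.0638]
  -0.06 [-0.0236  0.0506] [ 0.0258 -0.0603] z [0.0547 0.0585 0.0632]
t 4.35 tcp [ 0.5681 -0.3068  0.1431] th 1.3727 q [-0.495  0.567  0.329  1.336  0.     1.274] w 0.0457 F [-0.6  0.3 -0.1]
  d [0.0042 0.0013 0.0104] yaw -0.0008 mm 3
```

View pics/w3.png

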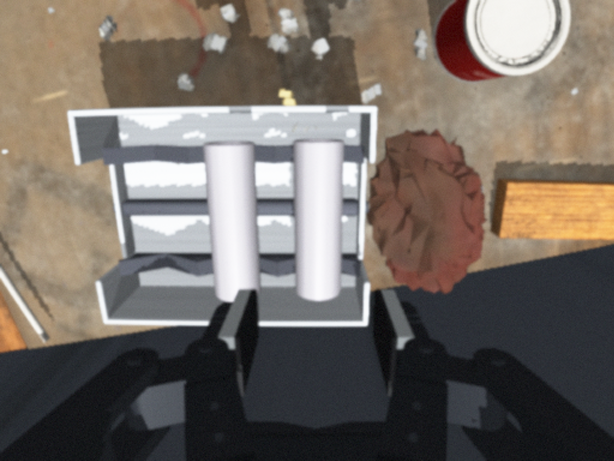

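```bash
python3 - <<'E'
from p import *
c=cam('wrist'); P=cloud(c); o=bot.get_obs(); M=Ro.from_quat(o['tool_rot']).as_matrix()
L=(P-o['eef_pos'])@M
print('cam in tool',M.T@(-c['R'].T@c['t']-o['eef_pos']))
m=(np.abs(L[...,1])<.07)&(np.abs(L[...,0])<.04)&(L[...,2]<.06)
print(m.sum()); q=L[m]
for s in (1,-1):
    a=q[q[:,1]*s>0]; a=a[a[:,2]>np.percentile(a[:,2],80)]; print(s,a.min(0).round(4),a.max(0).round(4),a.mean(0).round(4))
h,e=np.histogram(q[:,2],np.arange(-.12,.06,.01)); print([(round(x,2),int(y)) for x,y in zip(e,h) if y])
print(P[243:248,202:206,2], c['range_z'][240:256:4,200:212:4])
E
```

```text
cam in tool [ 0.07613759  0.0003173  -0.16586392]
34601
1 [-0.013   0.0228 -0.077 ] [ 0.014   0.0551 -0.025 ] [ 0.0071  0.0304 -0.0586]
-1 [-0.0119 -0.0555 -0.0771] [ 0.0141 -0.0225 -0.0255] [ 0.007  -0.0299 -0.0586]
[(np.float64(-0.12), 1670), (np.float64(-0.11), 9698), (np.float64(-0.1), 6985), (np.float64(-0.09), 7028), (np.float64(-0.08), 4481), (np.float64(-0.07), 1489), (np.float64(-0.06), 1202), (np.float64(-0.05), 1083), (np.float64(-0.04), 822), (np.float64(-0.03), 143)]
[[0.17616358 0.17669935 0.17615466 0.17660223]
 [0.17760487 0.17704821 0.17680955 0.17673126]
 [0.17729852 0.17783002 0.17804183 0.17760473]
 [0.17885716 0.17928525 0.17822387 0.17935034]
 [0.1794465  0.17878006 0.17951134 0.18117583]] [[0.15039848 0.14960332 0.1511846 ]
 [0.14532714 0.14598748 0.14676495]
 [0.14177395 0.14274989 0.14232822]
 [0.1389109  0.13866436 0.13845932]]
```

The earlier grip closed on nothing. The wrist depth puts the real fingertips about 25 mm short of the reported TCP at this opening, and the shut fingers touched the stub top at the same offset. I'll allow for that offset and go deeper.

jog_arm(deltas=[{"delta_pos": [0.004, 0.001, 0.13], "yaw": 0, "fingers": 0.54}, {"delta_pos": [0.004, 0.001, 0.28], "yaw": 0, "fingers": 0.54}, {"delta_pos": [0.004, 0.001, 0.4], "yaw": 0, "fingers": 0.54}, {"delta_pos": [0.004, 0.001, 0.45], "yaw": 0, "fingers": 0.54}, {"delta_pos": [0.004, 0.001, 0.455], "yaw": 0, "fingers": 0.54}, {"delta_pos": [0.004, 0.001, 0.455], "yaw": 0, "fingers": 0.54}, {"delta_pos": [0.004, 0.001, 0.455], "yaw": 0, "fingers": 0.54}])

```text
clock: 5.1
eef_pos: [0.5708, -0.3068, 0.01]
tool_rot: [0.774, 0.634, 0.001, 0.001]
ft_force: [0.6, -0.2, 0.6]
grip_width: 0.046
grasp_force: 0.0
```

jog_arm(deltas=[{"delta_pos": [0, 0, 0], "yaw": 0, "fingers": 0}, {"delta_pos": [0, 0, 0], "yaw": 0, "fingers": 0}, {"delta_pos": [0, 0, 0], "yaw": 0, "fingers": 0}, {"delta_pos": [0, 0, 0], "yaw": 0, "fingers": 0}])

```text
clock: 5.5
eef_pos: [0.5704, -0.3068, 0.0108]
tool_rot: [0.774, 0.634, 0.0, 0.001]
ft_force: [-2.1, 0.1, 5.7]
grip_width: 0.0318
grasp_force: 59.9
```

```bash
python3 - <<'E'
from p import *
plan(([.5687,-.3056,.15],1.3733))
E
```

```text
t 5.5 tcp [ 0.5704 -0.3068  0.0108] th 1.3726 q [-0.493  0.664  0.138  1.042 -0.     1.276] w 0.0318 F [-2.1  0.1  5.7]
  d [ 0.0024 -0.0051 -0.4641] yaw -0.0009 mm 139
```

jog_arm(deltas=[{"delta_pos": [0, 0, 0], "yaw": 0, "fingers": 0.54}, {"delta_pos": [0, 0, 0], "yaw": 0, "fingers": 0.54}, {"delta_pos": [0, 0, 0.013], "yaw": 0, "fingers": 0.54}, {"delta_pos": [0, 0, 0.027], "yaw": 0, "fingers": 0.54}, {"delta_pos": [0, 0, 0.027], "yaw": 0, "fingers": 0.54}, {"delta_pos": [0, 0, 0.027], "yaw": 0, "fingers": 0.54}])

```text
clock: 6.1
eef_pos: [0.5693, -0.306, -0.0002]
tool_rot: [0.774, 0.634, -0.0, -0.0]
ft_force: [0.1, 0.1, -0.8]
grip_width: 0.0461
grasp_force: 0.0
```

jog_arm(deltas=[{"delta_pos": [0, 0, 0], "yaw": 0, "fingers": 0}, {"delta_pos": [0, 0, 0], "yaw": 0, "fingers": 0}, {"delta_pos": [0, 0, 0], "yaw": 0, "fingers": 0}, {"delta_pos": [0, 0, 0], "yaw": 0, "fingers": 0}])

```text
clock: 6.5
eef_pos: [0.5701, -0.3063, 0.0007]
tool_rot: [0.774, 0.634, 0.0, 0.0]
ft_force: [0.9, -0.7, 0.9]
grip_width: 0.0325
grasp_force: 59.6
```

```bash
python3 - <<'E'
from p import *
plan(([.5687,-.3056,.13],1.3733))
E
```

```text
t 6.5 tcp [ 0.5701 -0.3063  0.0007] th 1.3728 q [-0.493  0.674  0.129  1.024  0.     1.276] w 0.0325 F [ 0.9 -0.7  0.9]
  d [ 0.0014 -0.0045 -0.4311] yaw -0.0007 mm 129
```

```bash
python3 - <<'E'
from p import *
plan(([.5687,-.3056,.17],1.3733),([.53,-.16,.175],2.158))
E
```

```text
t 6.5 tcp [ 0.5701 -0.3063  0.0007] th 1.3728 q [-0.493  0.674  0.129  1.024  0.     1.276] w 0.0325 F [ 0.9 -0.7  0.9]
  d [ 0.0014 -0.0044 -0.5645] yaw -0.0007 mm 169
  d [ 0.4518 -0.2263 -0.5814] yaw -0.9998 mm 231
```

jog_arm(deltas=[{"delta_pos": [0, 0, -0.05], "yaw": 0, "fingers": 0}, {"delta_pos": [0, 0, -0.16], "yaw": 0, "fingers": 0}, {"delta_pos": [0, 0, -0.32], "yaw": 0, "fingers": 0}, {"delta_pos": [0, 0, -0.47], "yaw": 0, "fingers": 0}, {"delta_pos": [0.05, -0.03, -0.57], "yaw": 0, "fingers": 0}, {"delta_pos": [0.15, -0.08, -0.58], "yaw": -0.19, "fingers": 0}, {"delta_pos": [0.25, -0.13, -0.58], "yaw": -0.38, "fingers": 0}, {"delta_pos": [0.35, -0.18, -0.58], "yaw": -0.57, "fingers": 0}, {"delta_pos": [0.45, -0.23, -0.58], "yaw": -0.76, "fingers": 0}, {"delta_pos": [0.45, -0.23, -0.58], "yaw": -0.95, "fingers": 0}, {"delta_pos": [0.45, -0.23, -0.58], "yaw": -1, "fingers": 0}, {"delta_pos": [0.45, -0.23, -0.58], "yaw": -1, "fingers": 0}])

```text
clock: 7.7
eef_pos: [0.5278, -0.1597, 0.174]
tool_rot: [0.472, 0.882, -0.0, -0.001]
ft_force: [-0.1, 0.9, -1.9]
grip_width: 0.0322
grasp_force: 60.1
```

```bash
python3 - <<'E'
from p import *
plan(([.57,.0,.16],2.944))
E
```

```text
t 7.7 tcp [ 0.5278 -0.1597  0.174 ] th 2.1586 q [-0.294  0.359  0.082  1.295 -0.     0.689] w 0.0322 F [-0.1  0.9 -1.9]
  d [0.3649 0.4123 0.0465] yaw -1.0001 mm 166
```

jog_arm(deltas=[{"delta_pos": [0.06, 0.07, 0], "yaw": -0.19, "fingers": 0}, {"delta_pos": [0.13, 0.15, 0], "yaw": -0.38, "fingers": 0}, {"delta_pos": [0.2, 0.22, 0.01], "yaw": -0.57, "fingers": 0}, {"delta_pos": [0.28, 0.31, 0.03], "yaw": -0.76, "fingers": 0}, {"delta_pos": [0.36, 0.41, 0.04], "yaw": -0.95, "fingers": 0}, {"delta_pos": [0.36, 0.41, 0.05], "yaw": -1, "fingers": 0}, {"delta_pos": [0.36, 0.41, 0.05], "yaw": -1, "fingers": 0}, {"delta_pos": [0.36, 0.41, 0.05], "yaw": -1, "fingers": 0}])

```text
clock: 8.5
eef_pos: [0.5706, -0.0026, 0.159]
tool_rot: [0.1, 0.995, -0.0, -0.001]
ft_force: [1.0, 0.7, -2.4]
grip_width: 0.0326
grasp_force: 60.3
```

```bash
python3 - <<'E'
from p import *
H=.0425
for n in (.075,.05): plan((rk(.008,0,.043+n)-[0,0,H],3.249))
save(cam('scene'),'s3.png',(180,110,340,250),4)
E
```

```text
t 8.5 tcp [ 0.5706 -0.0026  0.159 ] th 2.9415 q [-0.004  0.405  0.11   1.277 -0.     0.196] w 0.0326 F [ 1.   0.7 -2.4]
  d [-0.0906  0.0438  0.1184] yaw -0.3916 mm 47
t 8.5 tcp [ 0.5706 -0.0026  0.159 ] th 2.9415 q [-0.004  0.405  0.11   1.277 -0.     0.196] w 0.0326 F [ 1.   0.7 -2.4]
  d [-0.1304  0.0564  0.1905] yaw -0.3916 mm 71
```

View pics/s3.png

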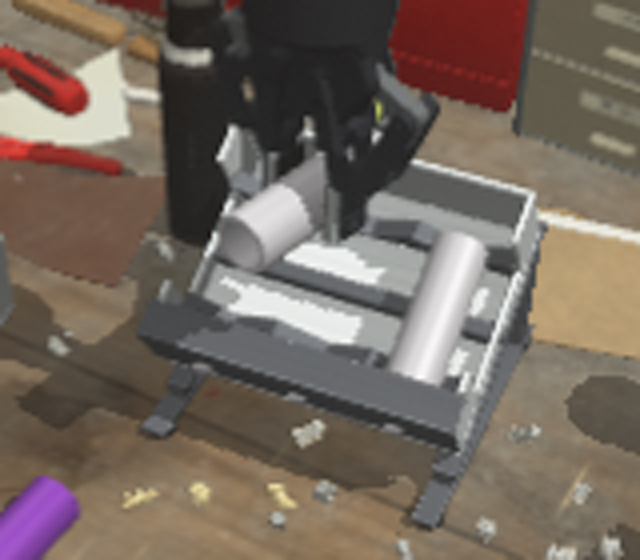

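The scene crop shows the stub held level at (265,225) above the sloped tray. The free cradles and the keeper are clear, and stub_a is at (440,300).

jog_arm(deltas=[{"delta_pos": [-0.03, 0.02, 0.02], "yaw": -0.19, "fingers": 0}, {"delta_pos": [-0.07, 0.04, 0.06], "yaw": -0.38, "fingers": 0}, {"delta_pos": [-0.09, 0.044, 0.12], "yaw": -0.39, "fingers": 0}, {"delta_pos": [-0.13, 0.056, 0.19], "yaw": -0.39, "fingers": 0}, {"delta_pos": [-0.13, 0.056, 0.19], "yaw": -0.39, "fingers": 0}, {"delta_pos": [-0.13, 0.056, 0.19], "yaw": -0.39, "fingers": 0}, {"delta_pos": [-0.13, 0.056, 0.19], "yaw": -0.39, "fingers": 0}])

```text
clock: 9.25
eef_pos: [0.6129, 0.006, 0.1036]
tool_rot: [-0.053, 0.999, -0.0, 0.001]
ft_force: [-0.1, -0.9, -3.4]
grip_width: 0.0323
grasp_force: 60.2
```

```bash
python3 - <<'E'
from p import *
H=.0425
plan(*[(rk(.008,0,.043+n)-[0,0,H],3.249) for n in (.026,.02,.013,.006,0,-.003)])
A=cloud(cam('wrist')).reshape(-1,3); L=(A-rack)@RR
o=bot.get_obs(); print(np.round((o['eef_pos']+[0,0,H]-rack)@RR,4))
for a,b in ((.064,.072),): 
  t=(np.abs(L[:,2]-.068)<.006)&(np.abs(L[:,0]-.072)<.015)&(np.abs(L[:,1])<.09); print('rear wall',t.sum(),L[t].mean(0))
t=(np.abs(L[:,1]+.06)<.014)&(L[:,2]>.05)&(np.abs(L[:,0])<.06); print('a',t.sum(), L[t].mean(0), np.percentile(L[t][:,0],[1,99]) if t.sum() else '')
t=(np.abs(L[:,1])<.014)&(L[:,2]>.07)&(np.abs(L[:,0])<.1)&(L[:,0]<.02); print('held',t.sum(), np.polyfit(L[t][:,0],L[t][:,1],1) if t.sum() else '')
E
```

```text
t 9.25 tcp [0.6129 0.006  0.1036] th -3.0347 q [ 0.01   0.52   0.145  1.194 -0.    -0.097] w 0.0323 F [-0.1 -0.9 -3.4]
  d [-0.0378  0.001   0.0757] yaw -0.0007 mm 25
  d [-0.0478  0.001   0.093 ] yaw -0.0007 mm 31
  d [-0.0595  0.001   0.1132] yaw -0.0007 mm 38
  d [-0.0711  0.001   0.1335] yaw -0.0007 mm 45
  d [-0.0811  0.001   0.1508] yaw -0.0007 mm 51
  d [-0.0861  0.001   0.1595] yaw -0.0007 mm 54
[ 0.0098 -0.0001  0.0945]
rear wall 0 [nan nan nan]
a 11713 [-0.00164082 -0.05585209  0.09300838] [-0.05876424  0.03744631]
held 13090 [ 1.09162363e-03 -8.42545779e-05]<stdin>:7: RuntimeWarning: Mean of empty slice.
  ret = um.true_divide(
```

jog_arm(deltas=[{"delta_pos": [-0.02, 0.001, 0.04], "yaw": 0, "fingers": 0}, {"delta_pos": [-0.038, 0.001, 0.076], "yaw": 0, "fingers": 0}, {"delta_pos": [-0.048, 0.001, 0.093], "yaw": 0, "fingers": 0}, {"delta_pos": [-0.06, 0.001, 0.113], "yaw": 0, "fingers": 0}, {"delta_pos": [-0.06, 0.001, 0.113], "yaw": 0, "fingers": 0}])

```text
clock: 9.8
eef_pos: [0.6293, 0.0075, 0.0682]
tool_rot: [-0.053, 0.999, -0.001, -0.001]
ft_force: [-5.9, -4.0, 5.8]
grip_width: 0.0326
grasp_force: 63.8
```

```bash
cat > w.py <<'E'
from p import *
def rep(y0=0):
    H=.0425; o=bot.get_obs(); print('grip in rack',np.round((o['eef_pos']+[0,0,H]-rack)@RR,4))
    for n in ('scene','top'):
        c=cam(n); L=(cloud(c).reshape(-1,3)-rack-([-.001,-.0008,-.0003] if n=='scene' else [.001,.0008,.0003]))@RR
        t=(np.abs(L[:,1]-y0)<.010)&(L[:,2]>.05)&(L[:,2]<.1)&(L[:,0]>-.053)&(L[:,0]<.068)&(np.ptp(c['image'].reshape(-1,3).astype(int),axis=1)<25)&(c['image'].reshape(-1,3).mean(1)>110)
        if t.sum()>5: print(n,t.sum(),'x',np.percentile(L[t][:,0],[2,98]).round(4),'tilt,z',np.polyfit(L[t][:,0],L[t][:,2],1).round(3),'y',L[t][:,1].mean().round(4))
    return c
E
python3 - <<'E'
from w import *
rep(); plan(*[(rk(.008,0,.043+n)-[0,0,.0425],3.249) for n in (.01,.004,0,-.003)])
E
```

```text
grip in rack [ 0.006  -0.0005  0.0554]
scene 287 x [-0.0489  0.0348] tilt,z [-0.085  0.074] y -0.0
t 9.9 tcp [0.6295 0.0076 0.0685] th -3.0347 q [ 0.013  0.582  0.154  1.145 -0.002 -0.094] w 0.0323 F [-4.5 -3.6  4.5]
  d [-0.009   0.0016  0.0048] yaw -0.0006 mm 3
  d [-0.019   0.0016  0.0221] yaw -0.0006 mm 9
  d [-0.0257  0.0016  0.0336] yaw -0.0006 mm 13
  d [-0.0307  0.0016  0.0423] yaw -0.0006 mm 16
```

jog_arm(deltas=[{"delta_pos": [-0.01, 0.001, 0.008], "yaw": 0, "fingers": 0}, {"delta_pos": [-0.015, 0.001, 0.016], "yaw": 0, "fingers": 0}, {"delta_pos": [-0.02, 0.001, 0.024], "yaw": 0, "fingers": 0}, {"delta_pos": [-0.02, 0.001, 0.024], "yaw": 0, "fingers": 0}])

```text
clock: 10.3
eef_pos: [0.6329, 0.0079, 0.0608]
tool_rot: [-0.053, 0.999, -0.001, -0.004]
ft_force: [-10.6, -4.7, 6.7]
grip_width: 0.0317
grasp_force: 67.3
```

```bash
python3 - <<'E'
from w import *
rep(); plan(*[(rk(.008,0,.043+n)-[0,0,.0425],3.249) for n in (0,-.003)])
save(cam('scene'),'s4.png',(190,110,340,240),4)
E
```

```text
grip in rack [ 0.0055 -0.0005  0.0472]
scene 275 x [-0.048   0.0335] tilt,z [-0.13   0.066] y -0.0002
t 10.4 tcp [0.6329 0.0079 0.0609] th -3.0352 q [ 0.014  0.598  0.162  1.141 -0.003 -0.092] w 0.0322 F [-10.6  -5.2   6.8]
  d [-0.0143  0.0017  0.008 ] yaw -0.0012 mm 5
  d [-0.0194  0.0017  0.0166] yaw -0.0012 mm 8
```

View pics/s4.png

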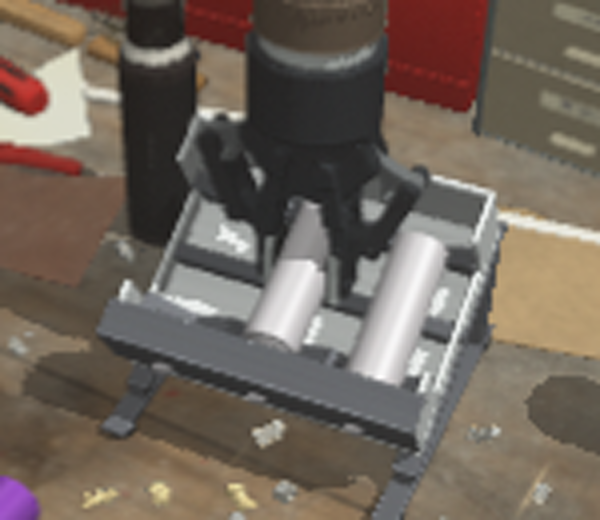

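The crop shows the stub pivoted nearly onto the slope in the middle cradle. Its low end is at (280,340), just uphill of the keeper. I'll release it so it seats.

jog_arm(deltas=[{"delta_pos": [0.0, 0, 0], "yaw": 0, "fingers": 0.45}, {"delta_pos": [0, 0, 0], "yaw": 0, "fingers": 0.52}, {"delta_pos": [0, 0, 0], "yaw": 0, "fingers": 0.52}, {"delta_pos": [0, 0, 0], "yaw": 0, "fingers": 0.52}])

```text
clock: 10.85
eef_pos: [0.6368, 0.0101, 0.0612]
tool_rot: [-0.054, 0.999, 0.0, 0.0]
ft_force: [-0.7, -0.6, -0.7]
grip_width: 0.0445
grasp_force: 0.0
```

```bash
python3 - <<'E'
from w import *
rep(); plan(*[(rk(x,0,.043)-[0,0,.0425],3.249) for x in (.005,0,-.015,-.017)])
E
```

```text
grip in rack [0.0092 0.0013 0.0454]
scene 303 x [-0.0491  0.0383] tilt,z [-0.    0.06] y -0.0004
t 10.95 tcp [0.6366 0.01   0.0612] th -3.0331 q [ 0.016  0.599  0.164  1.136  0.    -0.093] w 0.0446 F [-0.2  0.4  0.2]
  d [ 0.0075 -0.0041  0.0142] yaw 0.0014 mm 5
  d [ 0.022  -0.0041  0.0225] yaw 0.0014 mm 10
  d [ 0.0653 -0.004   0.0475] yaw 0.0014 mm 24
  d [ 0.0711 -0.004   0.0508] yaw 0.0014 mm 26
```

jog_arm(deltas=[{"delta_pos": [0, -0.004, 0.003], "yaw": 0.001, "fingers": 0.52}, {"delta_pos": [0, -0.004, 0.003], "yaw": 0.001, "fingers": 0}, {"delta_pos": [0, -0.004, 0.003], "yaw": 0.001, "fingers": 0}, {"delta_pos": [0, -0.004, 0.003], "yaw": 0.001, "fingers": 0}, {"delta_pos": [0, -0.004, 0.003], "yaw": 0.001, "fingers": 0}, {"delta_pos": [0.015, -0.004, 0.0115], "yaw": 0.001, "fingers": 0}, {"delta_pos": [0.029, -0.004, 0.02], "yaw": 0.001, "fingers": 0}, {"delta_pos": [0.043, -0.004, 0.028], "yaw": 0.001, "fingers": 0}, {"delta_pos": [0.053, -0.004, 0.0336], "yaw": 0.001, "fingers": 0}, {"delta_pos": [0.053, -0.004, 0.0336], "yaw": 0.001, "fingers": 0}, {"delta_pos": [0.053, -0.004, 0.0336], "yaw": 0.001, "fingers": 0}])

```text
clock: 12.05
eef_pos: [0.6261, 0.0071, 0.0543]
tool_rot: [-0.054, 0.999, -0.0, 0.006]
ft_force: [7.6, -1.8, 6.9]
grip_width: 0.0322
grasp_force: 60.2
```

```bash
cat >> w.py <<'E'
def upper(y0=0):
    "upper end and keeper visibility from wrist"
    for n in ('wrist','top','scene'):
        c=cam(n); L=(cloud(c).reshape(-1,3)-rack)@RR; im=c['image'].reshape(-1,3)
        for y in (y0,-.06):
            t=(np.abs(L[:,1]-y)<.006)&(np.abs(L[:,2]-.0585)<.003)&(L[:,0]<.068)&(L[:,0]>-.056)
            if t.sum()>4: print(n,y,t.sum(),'x',np.percentile(L[t][:,0],[2,98]).round(4))
E
python3 - <<'E'
from w import *
rep(); upper(); plan()
E
```

```text
grip in rack [-0.0037 -0.0005  0.045 ]
scene 245 x [-0.0491  0.0241] tilt,z [0.01 0.06] y -0.0001
wrist 0 6132 x [-0.0542  0.0229]
wrist -0.06 4421 x [-0.0544  0.0208]
top -0.06 44 x [-0.0548  0.035 ]
scene 0 99 x [-0.0495  0.0231]
scene -0.06 158 x [-0.0495  0.0376]
t 12.3 tcp [0.6261 0.0071 0.0543] th -3.034 q [ 0.011  0.576  0.104  1.086  0.    -0.096] w 0.0326 F [ 7.7 -1.4  6.2]
```

jog_arm(deltas=[{"delta_pos": [0, 0, 0], "yaw": 0, "fingers": 0.3}, {"delta_pos": [0, 0, 0], "yaw": 0, "fingers": 0.52}, {"delta_pos": [0, 0, 0], "yaw": 0, "fingers": 0.52}, {"delta_pos": [0.03, 0, -0.1], "yaw": 0, "fingers": 0.52}, {"delta_pos": [0.1, 0, -0.22], "yaw": 0, "fingers": 0.52}, {"delta_pos": [0.2, 0, -0.35], "yaw": 0, "fingers": 0.52}, {"delta_pos": [0.3, 0, -0.42], "yaw": 0, "fingers": 0.52}, {"delta_pos": [0.35, 0.1, -0.42], "yaw": 0, "fingers": 0.52}, {"delta_pos": [0.35, 0.1, -0.42], "yaw": 0, "fingers": 0.52}])

```text
clock: 13.2
eef_pos: [0.5099, 0.0276, 0.1775]
tool_rot: [-0.055, 0.998, 0.001, -0.001]
ft_force: [0.4, 1.1, 0.3]
grip_width: 0.0442
grasp_force: 0.0
```

```bash
python3 - <<'E'
from w import *
rep(); upper(); plan()
for n in ['top','scene']:
    c=cam(n); P=cloud(c).reshape(-1,3); q=P[(P[:,0]>.5)&(P[:,0]<.76)&(np.abs(P[:,1]-.005)<.125)&(P[:,2]>.02)&(P[:,2]<.2)]; p=np.r_[rack,RY]
    for it in range(8):
        f=lambda p:(q-p[:3])@Rr(p[3]); L=f(p); k=(np.abs(L[:,2]-.068)<.004)&(np.abs(rect_d(L[:,:2],.072,.093))<.008)&(L[:,0]>-.05)
        p=least_squares(lambda p:np.r_[rect_d(f(p)[k][:,:2],.072,.093),f(p)[k][:,2]-.068],p,loss='soft_l1',f_scale=.002).x
    print(n,p.round(4))
E
```

```text
grip in rack [-0.0403  0.0322  0.2083]
scene 316 x [-0.0491  0.0385] tilt,z [0.004 0.06 ] y -0.0006
top 103 x [-0.0075  0.0392] tilt,z [0.028 0.059] y 0.0002
wrist 0 1364 x [-0.0532  0.0245]
wrist -0.06 580 x [-0.0547  0.0383]
top 0 42 x [0.0022 0.0372]
top -0.06 98 x [-0.0528  0.0377]
scene 0 134 x [-0.0499  0.038 ]
scene -0.06 126 x [-0.0478  0.0377]
t 13.45 tcp [0.513  0.0253 0.1762] th -3.0343 q [ 0.049  0.284 -0.018  1.27   0.    -0.058] w 0.0445 F [0.3 0.1 0.2]
top [0.6522 0.0112 0.0603 0.1047]
scene [0.6505 0.0098 0.0593 0.1087]
```

stub_c now lies home: its upper end is at x ≈ 38 mm, the same as stub_a. The holder has not moved. Next is stub_b.

```bash
python3 - <<'E'
from p import *
plan(([.512,-.135,.15],-3.034+.75),([.5103,-.2937,.12],4.515))
E
```

```text
t 13.55 tcp [0.5132 0.0252 0.1764] th -3.0347 q [ 0.049  0.284 -0.017  1.27   0.    -0.058] w 0.0446 F [-0.2 -0.5 -0.3]
  d [ 0.0608 -0.5304  0.0879] yaw -0.9558 mm 162
  d [ 0.1227 -1.0558  0.1879] yaw -1.6126 mm 324
```

jog_arm(deltas=[{"delta_pos": [0.02, -0.12, 0], "yaw": -0.19, "fingers": 0.54}, {"delta_pos": [0.04, -0.28, 0.02], "yaw": -0.38, "fingers": 0.54}, {"delta_pos": [0.06, -0.44, 0.04], "yaw": -0.57, "fingers": 0.54}, {"delta_pos": [0.08, -0.6, 0.06], "yaw": -0.76, "fingers": 0.54}, {"delta_pos": [0.1, -0.76, 0.08], "yaw": -0.95, "fingers": 0.54}, {"delta_pos": [0.11, -0.92, 0.08], "yaw": -1, "fingers": 0.54}, {"delta_pos": [0.11, -0.98, 0.08], "yaw": -1, "fingers": 0.54}, {"delta_pos": [0.11, -0.98, 0.08], "yaw": -1, "fingers": 0.54}])

```text
clock: 14.35
eef_pos: [0.5115, -0.2751, 0.152]
tool_rot: [-0.429, 0.903, -0.0, -0.0]
ft_force: [1.0, 0.8, -0.8]
grip_width: 0.0463
grasp_force: 0.0
```

```bash
python3 - <<'E'
from p import *
plan(([.5103,-.2937,.1],4.515),([.5103,-.2937,.001],4.515))
E
```

```text
t 14.35 tcp [ 0.5115 -0.2751  0.152 ] th -2.2551 q [-4.930e-01  4.280e-01  1.270e-01  1.270e+00 -1.000e-03 -1.379e+00] w 0.0463 F [ 1.   0.8 -0.8]
  d [ 0.0504 -0.0362  0.1733] yaw -0.62 mm 55
  d [ 0.05   -0.0362  0.5033] yaw -0.62 mm 152
```

jog_arm(deltas=[{"delta_pos": [0.05, -0.036, 0.03], "yaw": -0.19, "fingers": 0.54}, {"delta_pos": [0.05, -0.036, 0.08], "yaw": -0.38, "fingers": 0.54}, {"delta_pos": [0.05, -0.036, 0.12], "yaw": -0.57, "fingers": 0.54}, {"delta_pos": [0.05, -0.036, 0.17], "yaw": -0.62, "fingers": 0.54}, {"delta_pos": [0.05, -0.036, 0.17], "yaw": -0.62, "fingers": 0.54}, {"delta_pos": [0.05, -0.036, 0.17], "yaw": -0.62, "fingers": 0.54}])

```text
clock: 14.95
eef_pos: [0.5107, -0.2883, 0.1019]
tool_rot: [-0.636, 0.772, 0.001, -0.0]
ft_force: [-0.4, -0.0, -0.0]
grip_width: 0.0463
grasp_force: 0.0
```

```bash
python3 - <<'E'
from p import *
plan(([.5103,-.2937,.001],4.515))
A=cloud(cam('wrist')).reshape(-1,3); d=A[:,:2]-[.511,-.2903]; th=1.3733; l=np.c_[d@[np.cos(th),np.sin(th)],d@[-np.sin(th),np.cos(th)]]
t=(np.abs(l[:,0])<.068)&(A[:,2]>.054)&(A[:,2]<.066)&(np.abs(l[:,1])<.022); print(t.sum(),np.percentile(l[t][:,0],[1,99]),np.polyfit(l[t][:,0],l[t][:,1],1))
E
```

```text
t 14.95 tcp [ 0.5107 -0.2883  0.1019] th -1.7625 q [-0.514  0.473  0.063  1.162  0.    -1.893] w 0.0463 F [-0.4 -0.  -0. ]
  d [ 0.0181 -0.0027  0.3363] yaw 0.0073 mm 101
5457 [-0.05921541  0.04777367] [-0.00150316 -0.00148512]
```

jog_arm(deltas=[{"delta_pos": [0.018, 0, 0.1], "yaw": 0.007, "fingers": 0.54}, {"delta_pos": [0.018, 0, 0.23], "yaw": 0.007, "fingers": 0.54}, {"delta_pos": [0.018, 0, 0.31], "yaw": 0.007, "fingers": 0.54}, {"delta_pos": [0.018, 0, 0.335], "yaw": 0.007, "fingers": 0.54}, {"delta_pos": [0.018, 0, 0.335], "yaw": 0.007, "fingers": 0.54}, {"delta_pos": [0.018, 0, 0.335], "yaw": 0.007, "fingers": 0.54}, {"delta_pos": [0.018, 0, 0.335], "yaw": 0.007, "fingers": 0}, {"delta_pos": [0.018, 0, 0.335], "yaw": 0.007, "fingers": 0}, {"delta_pos": [0.018, 0, 0.335], "yaw": 0.007, "fingers": 0}, {"delta_pos": [0.018, 0, 0.335], "yaw": 0.007, "fingers": 0}])

```text
clock: 16.0
eef_pos: [0.5114, -0.295, 0.0042]
tool_rot: [-0.634, 0.773, -0.002, 0.001]
ft_force: [-0.1, 0.2, 6.9]
grip_width: 0.0323
grasp_force: 59.4
```

```bash
python3 - <<'E'
from p import *
plan(([.5103,-.2937,.17],4.515),([.53,-.1,.175],3.73))
o=bot.get_obs(); d=o['eef_pos'][:2]-[.511,-.2903]; print(d@[np.cos(1.3733),np.sin(1.3733)])
E
```

```text
t 16.0 tcp [ 0.5114 -0.295   0.0042] th -1.7674 q [-0.523  0.571 -0.054  0.941  0.    -1.897] w 0.0323 F [-0.1  0.2  6.9]
  d [-0.0029  0.0021 -0.5528] yaw 0.001 mm 166
  d [-0.6489  0.0638 -0.5706] yaw 1.0005 mm 260
-0.00456448206971691
```

jog_arm(deltas=[{"delta_pos": [0, 0, -0.05], "yaw": 0, "fingers": 0}, {"delta_pos": [0, 0, -0.16], "yaw": 0, "fingers": 0}, {"delta_pos": [0, 0, -0.32], "yaw": 0, "fingers": 0}, {"delta_pos": [0, 0, -0.47], "yaw": 0, "fingers": 0}, {"delta_pos": [-0.06, 0.01, -0.56], "yaw": 0.1, "fingers": 0}, {"delta_pos": [-0.18, 0.02, -0.57], "yaw": 0.29, "fingers": 0}, {"delta_pos": [-0.3, 0.03, -0.57], "yaw": 0.48, "fingers": 0}, {"delta_pos": [-0.42, 0.04, -0.57], "yaw": 0.67, "fingers": 0}, {"delta_pos": [-0.54, 0.05, -0.57], "yaw": 0.86, "fingers": 0}, {"delta_pos": [-0.65, 0.06, -0.57], "yaw": 1, "fingers": 0}, {"delta_pos": [-0.65, 0.06, -0.57], "yaw": 1, "fingers": 0}, {"delta_pos": [-0.65, 0.06, -0.57], "yaw": 1, "fingers": 0}])

```text
clock: 17.2
eef_pos: [0.5301, -0.0986, 0.1728]
tool_rot: [-0.292, 0.957, -0.0, -0.0]
ft_force: [-0.4, 0.3, -2.8]
grip_width: 0.032
grasp_force: 60.2
```

```bash
python3 - <<'E'
from p import *
plan(([.56,.058,.165],3.249),(rk(.008,.06,.043+.075)-[0,0,.039],3.249),(rk(.008,.06,.043+.05)-[0,0,.039],3.249))
E
```

```text
t 17.2 tcp [ 0.5301 -0.0986  0.1728] th -2.55 q [-1.84e-01  3.35e-01  4.30e-02  1.28e+00 -1.00e-03 -7.75e-01] w 0.032 F [-0.4  0.3 -2.8]
  d [-0.3739  0.3778  0.0259] yaw 0.6165 mm 160
  d [-0.4785  0.3337  0.1529] yaw 0.6165 mm 181
  d [-0.5154  0.3143  0.225 ] yaw 0.6165 mm 193
```

jog_arm(deltas=[{"delta_pos": [-0.09, 0.1, 0], "yaw": 0.15, "fingers": 0}, {"delta_pos": [-0.19, 0.2, 0.01], "yaw": 0.31, "fingers": 0}, {"delta_pos": [-0.28, 0.3, 0.02], "yaw": 0.47, "fingers": 0}, {"delta_pos": [-0.37, 0.37, 0.03], "yaw": 0.615, "fingers": 0}, {"delta_pos": [-0.42, 0.36, 0.09], "yaw": 0.617, "fingers": 0}, {"delta_pos": [-0.477, 0.334, 0.153], "yaw": 0.617, "fingers": 0}, {"delta_pos": [-0.512, 0.316, 0.225], "yaw": 0.617, "fingers": 0}, {"delta_pos": [-0.512, 0.316, 0.225], "yaw": 0.617, "fingers": 0}, {"delta_pos": [-0.512, 0.316, 0.225], "yaw": 0.617, "fingers": 0}])

```text
clock: 18.1
eef_pos: [0.6047, 0.0635, 0.1045]
tool_rot: [-0.052, 0.999, -0.0, -0.001]
ft_force: [-0.2, 0.1, -2.3]
grip_width: 0.0323
grasp_force: 60.4
```

```bash
python3 - <<'E'
from p import *
H=.039
o=bot.get_obs(); print(np.round((o['eef_pos']+[0,0,H]-rack)@RR,4))
plan(*[(rk(.0075,.06,.043+n)-[0,0,H],3.249) for n in (.026,.02,.013,.006,.003)])
A=cloud(cam('wrist')).reshape(-1,3); L=(A-rack)@RR
t=(np.abs(L[:,1]-.06)<.018)&(L[:,2]>.085)&(L[:,0]>-.1)&(L[:,0]<-.015); print('held',t.sum(), np.polyfit(L[t][:,0],L[t][:,1],1), np.percentile(L[t],[1,99],axis=0))
E
```

```text
[0.0064 0.0578 0.0931]
t 18.1 tcp [0.6047 0.0635 0.1045] th -3.0385 q [ 0.105  0.513  0.136  1.196 -0.     0.002] w 0.0323 F [-0.2  0.1 -2.3]
  d [-0.0435  0.0074  0.0676] yaw -0.0055 mm 24
  d [-0.0535  0.0075  0.0849] yaw -0.0055 mm 30
  d [-0.0652  0.0075  0.105 ] yaw -0.0055 mm 37
  d [-0.0769  0.0076  0.1252] yaw -0.0055 mm 44
  d [-0.082   0.0076  0.1339] yaw -0.0055 mm 47
held 5854 [0.00018461 0.05790554] [[-0.04764571  0.04245809  0.10649052]
 [-0.01526357  0.07358486  0.1339132 ]]
```

jog_arm(deltas=[{"delta_pos": [-0.02, 0.007, 0.03], "yaw": -0.005, "fingers": 0}, {"delta_pos": [-0.044, 0.007, 0.068], "yaw": -0.005, "fingers": 0}, {"delta_pos": [-0.054, 0.007, 0.085], "yaw": -0.005, "fingers": 0}, {"delta_pos": [-0.065, 0.007, 0.105], "yaw": -0.005, "fingers": 0}, {"delta_pos": [-0.07, 0.007, 0.115], "yaw": -0.005, "fingers": 0}, {"delta_pos": [-0.077, 0.007, 0.125], "yaw": -0.005, "fingers": 0}, {"delta_pos": [-0.082, 0.007, 0.134], "yaw": -0.005, "fingers": 0}, {"delta_pos": [-0.082, 0.007, 0.134], "yaw": -0.005, "fingers": 0}])

```text
clock: 18.95
eef_pos: [0.6258, 0.0675, 0.0651]
tool_rot: [-0.053, 0.999, -0.001, -0.004]
ft_force: [-11.4, -4.6, 7.4]
grip_width: 0.0324
grasp_force: 66.8
```

```bash
python3 - <<'E'
from w import *
rep(.06); plan()
E
```

```text
grip in rack [0.007  0.0595 0.0512]
scene 249 x [-0.0459  0.0304] tilt,z [-0.148  0.067] y 0.0595
t 19.05 tcp [0.6258 0.0675 0.0652] th -3.0347 q [ 0.109  0.589  0.156  1.146 -0.002  0.002] w 0.0323 F [-11.3  -5.1   7.1]
```

Same behaviour as the first stub, so I'll release it, let it slide and check.

jog_arm(deltas=[{"delta_pos": [0, 0, 0], "yaw": 0, "fingers": 0.45}, {"delta_pos": [0, 0, 0], "yaw": 0, "fingers": 0.52}, {"delta_pos": [0, 0, 0], "yaw": 0, "fingers": 0.52}, {"delta_pos": [0, 0, 0], "yaw": 0, "fingers": 0.52}, {"delta_pos": [0, 0, 0], "yaw": 0, "fingers": 0.52}])

```text
clock: 19.55
eef_pos: [0.6298, 0.0696, 0.065]
tool_rot: [-0.054, 0.999, 0.0, 0.0]
ft_force: [0.4, 0.2, 0.9]
grip_width: 0.0445
grasp_force: 0.0
```

```bash
python3 - <<'E'
from w import *
rep(.06); upper(.06); plan()
E
```

```text
grip in rack [0.0106 0.0612 0.049 ]
scene 283 x [-0.0486  0.0355] tilt,z [0.002 0.06 ] y 0.0597
wrist 0.06 6744 x [-0.0535  0.0385]
wrist -0.06 1181 x [-0.0554 -0.0061]
top -0.06 96 x [-0.0537  0.0382]
scene 0.06 120 x [-0.05   0.034]
scene -0.06 142 x [-0.0497  0.0385]
t 19.8 tcp [0.6296 0.0695 0.065 ] th -3.0333 q [0.11  0.59  0.159 1.139 0.    0.002] w 0.0447 F [-0.2 -0.1  0.4]
```

jog_arm(deltas=[{"delta_pos": [0.03, 0, -0.1], "yaw": 0, "fingers": 0.52}, {"delta_pos": [0.1, 0, -0.22], "yaw": 0, "fingers": 0.52}, {"delta_pos": [0.2, 0, -0.35], "yaw": 0, "fingers": 0.52}, {"delta_pos": [0.3, -0.1, -0.4], "yaw": 0, "fingers": 0.52}, {"delta_pos": [0.4, -0.25, -0.4], "yaw": 0, "fingers": 0.52}, {"delta_pos": [0.45, -0.4, -0.4], "yaw": 0, "fingers": 0.52}, {"delta_pos": [0.45, -0.5, -0.4], "yaw": 0, "fingers": 0.42}, {"delta_pos": [0.45, -0.5, -0.4], "yaw": 0, "fingers": 0.42}])

```text
clock: 20.6
eef_pos: [0.5114, -0.0979, 0.1856]
tool_rot: [-0.051, 0.999, -0.001, 0.001]
ft_force: [0.1, 0.4, -0.7]
grip_width: 0.0357
grasp_force: 0.0
```

```bash
python3 - <<'E'
from w import *
for n in ('top','scene'):
    c=cam(n); L=(cloud(c).reshape(-1,3)-rack)@RR
    for y in (-.06,0,.06):
        t=(np.abs(L[:,1]-y)<.017)&(L[:,2]>.054)&(L[:,2]<.064)&(np.abs(L[:,0])<.067)
        if t.sum()>4: print(n,y,t.sum(),np.percentile(L[t][:,0],[2,97,99.5]).round(4),'top',np.percentile(L[t][:,2],80).round(4),np.polyfit(L[t][:,0],L[t][:,1],1).round(3))
plan(([.5110,-.2903,.1],2.944))
E
```

```text
top -0.06 285 [-0.0567  0.0377  0.0398] top 0.0612 [ 0.008 -0.059]
top 0 286 [-0.057   0.038   0.0404] top 0.0608 [-0.009  0.   ]
top 0.06 342 [-0.0526  0.0513  0.0535] top 0.0609 [0.004 0.061]
scene -0.06 378 [-0.0499  0.0342  0.0375] top 0.061 [ 0.057 -0.059]
scene 0 321 [-0.0498  0.0212  0.0252] top 0.061 [0.062 0.001]
scene 0.06 430 [-0.0493  0.0498  0.0518] top 0.0611 [-0.011  0.058]
t 20.7 tcp [ 0.5115 -0.0949  0.1851] th -3.0353 q [-0.184  0.291  0.014  1.294  0.    -0.29 ] w 0.036 F [0.3 0.4 0. ]
  d [ 0.0708 -0.6477  0.2835] yaw 0.3869 mm 213
```

stub_b is seated but its upper end is at x ≈ 52 mm, so it stopped about 13 mm short of home. I'll regrip it and slide it down.

```bash
python3 - <<'E'
from w import *
H=.0425
plan((rk(.008,.06,.043+.1)-[0,0,H],3.249),(rk(.008,.06,.043+.05)-[0,0,H],3.249),(rk(.008,.06,.0445)-[0,0,H],3.249))
E
```

```text
t 20.7 tcp [ 0.5115 -0.0949  0.1851] th -3.0353 q [-0.184  0.291  0.014  1.294  0.    -0.29 ] w 0.036 F [0.3 0.4 0. ]
  d [-0.2863  0.4991  0.1339] yaw -0.0014 mm 177
  d [-0.3696  0.4991  0.2783] yaw -0.0014 mm 204
  d [-0.4504  0.4991  0.4183] yaw -0.0014 mm 238
```

jog_arm(deltas=[{"delta_pos": [-0.06, 0.15, 0], "yaw": 0, "fingers": 0.53}, {"delta_pos": [-0.13, 0.3, 0], "yaw": 0, "fingers": 0.53}, {"delta_pos": [-0.2, 0.43, 0.04], "yaw": 0, "fingers": 0.53}, {"delta_pos": [-0.28, 0.499, 0.1], "yaw": 0, "fingers": 0.53}, {"delta_pos": [-0.286, 0.499, 0.134], "yaw": 0, "fingers": 0.53}, {"delta_pos": [-0.33, 0.499, 0.206], "yaw": 0, "fingers": 0.53}, {"delta_pos": [-0.37, 0.499, 0.278], "yaw": 0, "fingers": 0.53}, {"delta_pos": [-0.37, 0.499, 0.278], "yaw": 0, "fingers": 0.53}, {"delta_pos": [-0.37, 0.499, 0.278], "yaw": 0, "fingers": 0.53}])

```text
clock: 21.6
eef_pos: [0.6047, 0.0669, 0.1012]
tool_rot: [-0.054, 0.999, -0.0, -0.001]
ft_force: [0.4, 0.6, 1.0]
grip_width: 0.0454
grasp_force: 0.0
```

```bash
python3 - <<'E'
from w import *
H=.0425
plan((rk(.008,.06,.0445)-[0,0,H],3.249),(rk(-.009,.06,.0445)-[0,0,H],3.249))
E
```

```text
t 21.6 tcp [0.6047 0.0669 0.1012] th -3.0326 q [1.100e-01 5.160e-01 1.320e-01 1.189e+00 0.000e+00 1.000e-03] w 0.0454 F [0.4 0.6 1. ]
  d [-0.0845 -0.0042  0.1379] yaw 0.002 mm 49
  d [-0.0355 -0.0041  0.1663] yaw 0.002 mm 51
```

jog_arm(deltas=[{"delta_pos": [-0.042, -0.004, 0.07], "yaw": 0.002, "fingers": 0.53}, {"delta_pos": [-0.084, -0.004, 0.138], "yaw": 0.002, "fingers": 0.53}, {"delta_pos": [-0.084, -0.004, 0.138], "yaw": 0.002, "fingers": 0.53}, {"delta_pos": [-0.084, -0.004, 0.138], "yaw": 0.002, "fingers": 0}, {"delta_pos": [-0.084, -0.004, 0.138], "yaw": 0.002, "fingers": 0}, {"delta_pos": [-0.084, -0.004, 0.138], "yaw": 0.002, "fingers": 0}, {"delta_pos": [-0.07, -0.004, 0.146], "yaw": 0.002, "fingers": 0}, {"delta_pos": [-0.056, -0.004, 0.154], "yaw": 0.002, "fingers": 0}, {"delta_pos": [-0.044, -0.004, 0.161], "yaw": 0.002, "fingers": 0}, {"delta_pos": [-0.036, -0.004, 0.166], "yaw": 0.002, "fingers": 0}, {"delta_pos": [-0.036, -0.004, 0.166], "yaw": 0.002, "fingers": 0}, {"delta_pos": [-0.036, -0.004, 0.166], "yaw": 0.002, "fingers": 0}])

```text
clock: 22.8
eef_pos: [0.6189, 0.0665, 0.0544]
tool_rot: [-0.053, 0.999, -0.0, 0.003]
ft_force: [2.4, -0.7, 6.7]
grip_width: 0.0324
grasp_force: 60.8
```

```bash
python3 - <<'E'
from w import *
rep(.06)
plan()
E
```

```text
grip in rack [-0.0043  0.0592  0.0455]
scene 224 x [-0.0492  0.0203] tilt,z [0.001 0.059] y 0.0598
t 22.9 tcp [0.6189 0.0665 0.0544] th -3.0353 q [ 1.070e-01  5.740e-01  1.000e-01  1.091e+00 -0.000e+00  1.000e-03] w 0.0324 F [ 1.5 -1.4  5.2]
```

jog_arm(deltas=[{"delta_pos": [0.006, 0, 0.003], "yaw": 0, "fingers": 0}, {"delta_pos": [0.012, 0, 0.007], "yaw": 0, "fingers": 0}, {"delta_pos": [0.012, 0, 0.007], "yaw": 0, "fingers": 0}, {"delta_pos": [0.012, 0, 0.007], "yaw": 0, "fingers": 0}])

```text
clock: 23.3
eef_pos: [0.6192, 0.0665, 0.0544]
tool_rot: [-0.053, 0.999, 0.0, 0.007]
ft_force: [7.1, -0.5, 7.8]
grip_width: 0.0324
grasp_force: 60.7
```

jog_arm(deltas=[{"delta_pos": [0, 0, 0], "yaw": 0, "fingers": 0.4}, {"delta_pos": [0, 0, 0], "yaw": 0, "fingers": 0.52}, {"delta_pos": [0, 0, 0], "yaw": 0, "fingers": 0.52}, {"delta_pos": [0.03, 0, -0.1], "yaw": 0, "fingers": 0.52}, {"delta_pos": [0.1, 0, -0.22], "yaw": 0, "fingers": 0.52}, {"delta_pos": [0.2, 0, -0.35], "yaw": 0, "fingers": 0.52}, {"delta_pos": [0.3, -0.1, -0.42], "yaw": 0, "fingers": 0.52}, {"delta_pos": [0.4, -0.25, -0.42], "yaw": 0, "fingers": 0.52}, {"delta_pos": [0.4, -0.4, -0.42], "yaw": 0, "fingers": 0.42}, {"delta_pos": [0.4, -0.5, -0.42], "yaw": 0, "fingers": 0.42}, {"delta_pos": [0.4, -0.5, -0.42], "yaw": 0, "fingers": 0.42}])

```text
clock: 24.4
eef_pos: [0.5088, -0.0989, 0.1752]
tool_rot: [-0.051, 0.999, -0.0, -0.001]
ft_force: [-0.1, 1.3, 0.5]
grip_width: 0.0356
grasp_force: 0.0
```

```bash
python3 - <<'E'
from ms import *
for n in ('top','scene'):
    c=cam(n); L=(cloud(c).reshape(-1,3)-rack)@RR
    for y in (-.06,0,.06):
        t=(np.abs(L[:,1]-y)<.017)&(L[:,2]>.054)&(L[:,2]<.064)&(np.abs(L[:,0])<.067)
        if t.sum()>4: print(n,y,t.sum(),np.percentile(L[t][:,0],[2,97,99.5]).round(4),'top',np.percentile(L[t][:,2],80).round(4))
    stubs(n,[.511,-.2903,1.3733])
plan(([.5110,-.2903,.1],2.944))
E
```

```text
top -0.06 297 [-0.0568  0.0385  0.0401] top 0.061
top 0 297 [-0.0566  0.0378  0.0402] top 0.0611
top 0.06 293 [-0.0564  0.0383  0.0403] top 0.0607
top tray [ 0.5112 -0.2898  1.3749] 177
[]
scene -0.06 350 [-0.0498  0.0295  0.0371] top 0.0611
scene 0 266 [-0.0503  0.009   0.0125] top 0.0611
scene 0.06 380 [-0.0495  0.0363  0.0386] top 0.061
scene tray [ 0.5098 -0.2909  1.3738] 560
[]
t 24.6 tcp [ 0.5091 -0.0948  0.1751] th -3.034 q [-0.184  0.293 -0.009  1.271  0.    -0.292] w 0.0358 F [ 0.1  0.5 -0.9]
  d [ 0.0634 -0.6487  0.2499] yaw 0.3886 mm 209
```

All three stubs now end at x ≈ 40 mm in the top view, so they are home. Next is the bench tray's bar.

jog_arm(deltas=[{"delta_pos": [0.01, -0.13, 0.02], "yaw": 0.15, "fingers": 0.35}, {"delta_pos": [0.03, -0.29, 0.07], "yaw": 0.3, "fingers": 0.35}, {"delta_pos": [0.05, -0.44, 0.13], "yaw": 0.389, "fingers": 0.35}, {"delta_pos": [0.063, -0.59, 0.18], "yaw": 0.389, "fingers": 0.35}, {"delta_pos": [0.063, -0.649, 0.25], "yaw": 0.389, "fingers": 0.35}, {"delta_pos": [0.063, -0.649, 0.25], "yaw": 0.389, "fingers": 0.35}, {"delta_pos": [0.063, -0.649, 0.25], "yaw": 0.389, "fingers": 0.35}, {"delta_pos": [0.063, -0.649, 0.25], "yaw": 0.389, "fingers": 0.35}])

```text
clock: 25.4
eef_pos: [0.5124, -0.2898, 0.1015]
tool_rot: [0.098, 0.995, 0.0, 0.0]
ft_force: [-0.2, 0.6, 0.2]
grip_width: 0.03
grasp_force: 0.0
```

```bash
python3 - <<'E'
from ms import *
plan(([.5108,-.2903,-.0115],2.945))
c,p,l,A=stubs('wrist',[.511,-.2903,1.374])
E
```

```text
t 25.4 tcp [ 0.5124 -0.2898  0.1015] th 2.9452 q [-0.515  0.476  0.067  1.161  0.    -0.319] w 0.03 F [-0.2  0.6  0.2]
  d [ 0.0052 -0.0028  0.3768] yaw 0.0002 mm 113
wrist tray [ 0.5123 -0.2913  1.3722] 4351
[]
```

jog_arm(deltas=[{"delta_pos": [0.004, -0.001, 0.13], "yaw": 0, "fingers": 0.35}, {"delta_pos": [0.004, -0.001, 0.27], "yaw": 0, "fingers": 0.35}, {"delta_pos": [0.004, -0.001, 0.34], "yaw": 0, "fingers": 0.35}, {"delta_pos": [0.004, -0.001, 0.366], "yaw": 0, "fingers": 0.35}, {"delta_pos": [0.004, -0.001, 0.374], "yaw": 0, "fingers": 0.35}, {"delta_pos": [0.004, -0.001, 0.374], "yaw": 0, "fingers": 0.35}, {"delta_pos": [0.004, -0.001, 0.374], "yaw": 0, "fingers": 0.35}])

```text
clock: 26.15
eef_pos: [0.512, -0.2921, -0.0095]
tool_rot: [0.099, 0.995, -0.001, 0.002]
ft_force: [0.2, 0.2, 0.7]
grip_width: 0.0297
grasp_force: 0.0
```

jog_arm(deltas=[{"delta_pos": [0, 0, 0], "yaw": 0, "fingers": 0}, {"delta_pos": [0, 0, 0], "yaw": 0, "fingers": 0}, {"delta_pos": [0, 0, 0], "yaw": 0, "fingers": 0}, {"delta_pos": [0, 0, 0], "yaw": 0, "fingers": 0}])

```text
clock: 26.55
eef_pos: [0.5115, -0.2919, -0.0097]
tool_rot: [0.099, 0.995, -0.0, 0.001]
ft_force: [0.2, 1.1, 6.2]
grip_width: 0.0098
grasp_force: 61.6
```

```bash
python3 - <<'E'
from p import *
plan(([.5108,-.2903,.06],2.945))
E
```

```text
t 26.55 tcp [ 0.5115 -0.2919 -0.0097] th 2.9428 q [-0.519  0.586 -0.07   0.912  0.001 -0.32 ] w 0.0098 F [0.2 1.1 6.2]
  d [ 0.0027  0.0045 -0.2324] yaw -0.0029 mm 70
```

jog_arm(deltas=[{"delta_pos": [0, 0, -0.04], "yaw": 0, "fingers": 0}, {"delta_pos": [0, 0, -0.1], "yaw": 0, "fingers": 0}, {"delta_pos": [0, 0, -0.18], "yaw": 0, "fingers": 0}, {"delta_pos": [0, 0, -0.26], "yaw": 0, "fingers": 0}, {"delta_pos": [0, 0, -0.34], "yaw": 0, "fingers": 0}, {"delta_pos": [0, 0, -0.42], "yaw": 0, "fingers": 0}, {"delta_pos": [0, 0, -0.45], "yaw": 0, "fingers": 0}, {"delta_pos": [0, 0, -0.45], "yaw": 0, "fingers": 0}])

```text
clock: 27.35
eef_pos: [0.5111, -0.292, 0.125]
tool_rot: [0.099, 0.995, -0.001, 0.001]
ft_force: [0.5, 0.0, -3.9]
grip_width: 0.0103
grasp_force: 60.5
```

```bash
python3 - <<'E'
from p import *
plan(([.44,-.12,.13],2.945),([.40,-.03,.14],3.1))
for n in ('top','scene'):
    c=cam(n); P=cloud(c).reshape(-1,3)
    for b,p,z in (('empty',[.4762,.283,1.7731],.068),('held',[.511,-.2915,1.374],.068+.135)):
        p=np.array(p)
        for _ in range(5):
            d=P[:,:2]-p[:2]; th=p[2]; l=np.c_[d@[np.cos(th),np.sin(th)],d@[-np.sin(th),np.cos(th)]]
            m=(np.abs(P[:,2]-z)<.012)&(np.abs(rect_d(l,.072,.093))<.01); p=fit(P[m][:,:2],p)
        a=np.linalg.lstsq(np.c_[l[m],np.ones(m.sum())],P[m][:,2],rcond=None)[0]
        print(n,b,p.round(4),m.sum(),'plane',a.round(4))
E
```

```text
t 27.35 tcp [ 0.5111 -0.292   0.125 ] th 2.9425 q [-0.519  0.457  0.101  1.211 -0.    -0.32 ] w 0.0103 F [ 0.5  0.  -3.9]
  d [ 0.3457  0.5153 -0.018 ] yaw -0.0032 mm 186
  d [ 0.5357  0.7829 -0.0522] yaw -0.2005 mm 285
top empty [0.4767 0.284  1.7743] 346 plane [-0.0003  0.0008  0.0661]
top held [ 0.5105 -0.2901  1.3706] 206 plane [-0.0084  0.0025  0.2014]
scene empty [0.4755 0.2813 1.7724] 699 plane [-0.0022 -0.0004  0.0637]
scene held [ 0.5083 -0.2919  1.3731] 793 plane [-0.0048 -0.      0.1986]
```

The tray is held level. I'll carry it past the front of the holder.

jog_arm(deltas=[{"delta_pos": [0.1, 0.1, -0.01], "yaw": 0, "fingers": 0}, {"delta_pos": [0.2, 0.21, -0.02], "yaw": 0, "fingers": 0}, {"delta_pos": [0.3, 0.33, -0.03], "yaw": -0.03, "fingers": 0}, {"delta_pos": [0.39, 0.46, -0.04], "yaw": -0.06, "fingers": 0}, {"delta_pos": [0.45, 0.58, -0.05], "yaw": -0.1, "fingers": 0}, {"delta_pos": [0.5, 0.69, -0.05], "yaw": -0.15, "fingers": 0}, {"delta_pos": [0.536, 0.783, -0.052], "yaw": -0.2, "fingers": 0}, {"delta_pos": [0.536, 0.783, -0.052], "yaw": -0.2, "fingers": 0}])

```text
clock: 28.25
eef_pos: [0.3967, -0.0265, 0.1378]
tool_rot: [0.018, 1.0, 0.001, -0.002]
ft_force: [0.5, -0.2, -3.4]
grip_width: 0.01
grasp_force: 60.5
```

```bash
python3 - <<'E'
from p import *
plan(([.41,.1,.145],3.22),([.478,.281,.145],3.344))
E
```

```text
t 28.25 tcp [ 0.3967 -0.0265  0.1378] th 3.1052 q [-6.800e-02  9.000e-02 -3.660e-01  1.119e+00  1.000e-03 -3.100e-02] w 0.01 F [ 0.5 -0.2 -3.4]
  d [-0.0289  0.4231 -0.0237] yaw -0.1462 mm 127
  d [-0.2334  1.0343 -0.0236] yaw -0.3041 mm 318
```

jog_arm(deltas=[{"delta_pos": [0, 0.12, -0.01], "yaw": -0.04, "fingers": 0}, {"delta_pos": [-0.01, 0.26, -0.02], "yaw": -0.1, "fingers": 0}, {"delta_pos": [-0.03, 0.4, -0.024], "yaw": -0.15, "fingers": 0}, {"delta_pos": [-0.08, 0.54, -0.024], "yaw": -0.2, "fingers": 0}, {"delta_pos": [-0.13, 0.68, -0.024], "yaw": -0.25, "fingers": 0}, {"delta_pos": [-0.18, 0.82, -0.024], "yaw": -0.3, "fingers": 0}, {"delta_pos": [-0.22, 0.94, -0.024], "yaw": -0.304, "fingers": 0}, {"delta_pos": [-0.233, 1, -0.024], "yaw": -0.304, "fingers": 0}, {"delta_pos": [-0.233, 1, -0.024], "yaw": -0.304, "fingers": 0}, {"delta_pos": [-0.233, 1, -0.024], "yaw": -0.304, "fingers": 0}])

```text
clock: 29.25
eef_pos: [0.4808, 0.2664, 0.1445]
tool_rot: [-0.098, 0.995, -0.001, -0.002]
ft_force: [-0.2, -0.5, -3.2]
grip_width: 0.0103
grasp_force: 60.6
```

```bash
cat > hh.py <<'E'
from p import *
def held(zh):
    o=bot.get_obs(); R={}
    for n in ('top','scene'):
        c=cam(n); P=cloud(c).reshape(-1,3)
        for b,p,z in (('empty',[.4762,.283,1.7731],.068),('held',[o['eef_pos'][0]-.0015,o['eef_pos'][1],ang(o)%(2*np.pi)-1.5708],.068+zh)):
            p=np.array(p)
            for _ in range(6):
                d=P[:,:2]-p[:2]; th=p[2]; l=np.c_[d@[np.cos(th),np.sin(th)],d@[-np.sin(th),np.cos(th)]]
                m=(np.abs(P[:,2]-z)<.008)&(np.abs(rect_d(l,.072,.093))<.01); p=fit(P[m][:,:2],p)
            a=np.linalg.lstsq(np.c_[l[m],np.ones(m.sum())],P[m][:,2],rcond=None)[0]
            print(n,b,p.round(4),m.sum(),'plane',a.round(4)); R[n,b]=p
    for n in ('top','scene'): print(n,'held-empty',(R[n,'held']-R[n,'empty']).round(4))
E
python3 - <<'E'
from hh import *
plan(([.478,.281,.145],3.344)); held(.155)
E
```

```text
t 29.25 tcp [0.4808 0.2664 0.1445] th -2.9446 q [ 5.060e-01  3.750e-01  2.700e-02  1.226e+00 -1.000e-03  3.090e-01] w 0.0103 F [-0.2 -0.5 -3.2]
  d [-0.0005  0.0496 -0.0018] yaw -0.0069 mm 15
top empty [0.4762 0.283  1.7731] 0 plane [0. 0. 0.]
top held [0.4811 0.2676 1.7678] 197 plane [0.0082 0.0101 0.2223]
scene empty [0.4756 0.2813 1.7705] 414 plane [-0.001  -0.0014  0.0655]
scene held [0.4796 0.2646 1.7652] 517 plane [-2.000e-04  4.200e-03  2.198e-01]
top held-empty [ 0.0049 -0.0154 -0.0053]
scene held-empty [ 0.004  -0.0166 -0.0053]
```

```bash
python3 - <<'E'
from hh import *
plan(([.4766,.2831,.074],-2.939))
E
```

```text
t 29.35 tcp [0.4809 0.2658 0.1454] th -2.9461 q [ 0.505  0.373  0.026  1.226 -0.     0.31 ] w 0.0098 F [ 0.1 -0.3 -3.1]
  d [0.0022 0.0598 0.2378] yaw -0.009 mm 74
```

jog_arm(deltas=[{"delta_pos": [0.001, 0.03, 0], "yaw": -0.008, "fingers": 0}, {"delta_pos": [0.002, 0.058, 0.06], "yaw": -0.008, "fingers": 0}, {"delta_pos": [0.002, 0.058, 0.13], "yaw": -0.008, "fingers": 0}, {"delta_pos": [0.002, 0.058, 0.2], "yaw": -0.008, "fingers": 0}, {"delta_pos": [0.002, 0.058, 0.235], "yaw": -0.008, "fingers": 0}, {"delta_pos": [0.002, 0.058, 0.235], "yaw": -0.008, "fingers": 0}, {"delta_pos": [0.002, 0.058, 0.235], "yaw": -0.008, "fingers": 0}, {"delta_pos": [0.002, 0.058, 0.235], "yaw": -0.008, "fingers": 0}])

```text
clock: 30.15
eef_pos: [0.4786, 0.2849, 0.0773]
tool_rot: [-0.101, 0.995, 0.001, 0.001]
ft_force: [-0.1, -0.1, -3.0]
grip_width: 0.0098
grasp_force: 60.5
```

```bash
python3 - <<'E'
from hh import *
held(.084)
plan(([.4766,.2831,.05],-2.939))
E
```

```text
top empty [0.4761 0.2837 1.7727] 115 plane [ 0.1581 -0.0008  0.0788]
top held [0.4782 0.2856 1.7744] 190 plane [0.0049 0.0038 0.1533]
scene empty [0.4756 0.2814 1.7727] 318 plane [-0.0014 -0.003   0.0655]
scene held [0.4769 0.2834 1.7726] 593 plane [-0.0046  0.0003  0.1508]
top held-empty [0.0021 0.0019 0.0017]
scene held-empty [ 0.0013  0.002  -0.0001]
t 30.25 tcp [0.4784 0.2848 0.0771] th -2.9385 q [ 0.537  0.437 -0.065  1.066 -0.     0.334] w 0.0098 F [ 0.  -0.1 -2.8]
  d [ 0.0073 -0.0043  0.0903] yaw 0.0006 mm 27
```

jog_arm(deltas=[{"delta_pos": [0.0057, -0.0046, 0], "yaw": 0, "fingers": 0}, {"delta_pos": [0.0057, -0.0046, 0.02], "yaw": 0, "fingers": 0}, {"delta_pos": [0.0057, -0.0046, 0.04], "yaw": 0, "fingers": 0}, {"delta_pos": [0.0057, -0.0046, 0.052], "yaw": 0, "fingers": 0}, {"delta_pos": [0.0057, -0.0046, 0.06], "yaw": 0, "fingers": 0}, {"delta_pos": [0.0057, -0.0046, 0.067], "yaw": 0, "fingers": 0}, {"delta_pos": [0.0057, -0.0046, 0.067], "yaw": 0, "fingers": 0}, {"delta_pos": [0.0057, -0.0046, 0.067], "yaw": 0, "fingers": 0}])

```text
clock: 31.05
eef_pos: [0.4762, 0.2827, 0.0558]
tool_rot: [-0.101, 0.995, 0.0, 0.0]
ft_force: [0.4, 0.4, -2.8]
grip_width: 0.0102
grasp_force: 60.6
```

```bash
python3 - <<'E'
from hh import *
held(.064)
plan()
E
```

```text
top empty [0.4666 0.2805 1.7723] 182 plane [ 0.0347 -0.0224  0.0708]
top held [0.4761 0.2836 1.7742] 182 plane [0.0116 0.0065 0.1331]
scene empty [0.4749 0.281  1.7689] 432 plane [ 0.0335 -0.0135  0.0704]
scene held [0.4753 0.2814 1.7692] 539 plane [-0.0035 -0.0012  0.1302]
top held-empty [0.0095 0.0031 0.0019]
scene held-empty [0.0004 0.0004 0.0003]
t 31.15 tcp [0.4763 0.2828 0.056 ] th -2.9383 q [ 0.536  0.454 -0.099  1.017  0.     0.332] w 0.0101 F [ 0.5  0.2 -3.2]
```

jog_arm(deltas=[{"delta_pos": [0, 0, 0.007], "yaw": 0, "fingers": 0}, {"delta_pos": [0, 0, 0.012], "yaw": 0, "fingers": 0}, {"delta_pos": [0, 0, 0.014], "yaw": 0, "fingers": 0}, {"delta_pos": [0, 0, 0.014], "yaw": 0, "fingers": 0}, {"delta_pos": [0, 0, 0.014], "yaw": 0, "fingers": 0}])

```text
clock: 31.65
eef_pos: [0.4763, 0.2827, 0.0523]
tool_rot: [-0.101, 0.995, 0.0, 0.0]
ft_force: [-2.2, -1.3, 5.3]
grip_width: 0.01
grasp_force: 61.6
```

```bash
python3 - <<'E'
from hh import *
held(.062)
plan()
E
```

```text
top empty [0.4668 0.2805 1.773 ] 214 plane [ 0.0144 -0.0156  0.0696]
top held [0.4761 0.2838 1.7739] 171 plane [0.0027 0.0038 0.1292]
scene empty [0.4744 0.2806 1.7703] 496 plane [ 0.0249 -0.007   0.0699]
scene held [0.4751 0.2814 1.7705] 475 plane [-0.0026 -0.0022  0.1274]
top held-empty [0.0093 0.0033 0.0008]
scene held-empty [0.0007 0.0008 0.0002]
t 31.75 tcp [0.4762 0.2827 0.0523] th -2.9384 q [ 0.536  0.458 -0.104  1.008  0.     0.332] w 0.0098 F [-2.2 -1.4  6.5]
```

The tray has reached contact, with the rim height difference at about 62 mm. I'll release it and back off.

jog_arm(deltas=[{"delta_pos": [0, 0, 0], "yaw": 0, "fingers": 0.3}, {"delta_pos": [0, 0, 0], "yaw": 0, "fingers": 0.35}, {"delta_pos": [0, 0, 0], "yaw": 0, "fingers": 0.35}, {"delta_pos": [0, 0, -0.08], "yaw": 0, "fingers": 0.35}, {"delta_pos": [0, 0, -0.2], "yaw": 0, "fingers": 0.35}, {"delta_pos": [0, 0, -0.35], "yaw": 0, "fingers": 0.35}, {"delta_pos": [0, 0, -0.48], "yaw": 0, "fingers": 0.35}, {"delta_pos": [0.4, 0, -0.5], "yaw": 0, "fingers": 0.35}, {"delta_pos": [0.6, 0, -0.5], "yaw": 0, "fingers": 0.35}, {"delta_pos": [0.6, 0, -0.5], "yaw": 0, "fingers": 0.35}, {"delta_pos": [0.6, 0, -0.5], "yaw": 0, "fingers": 0.35}])

```text
clock: 32.85
eef_pos: [0.2969, 0.2451, 0.2014]
tool_rot: [-0.102, 0.995, -0.0, -0.001]
ft_force: [0.1, 1.6, 0.7]
grip_width: 0.0303
grasp_force: 0.0
```

```bash
python3 - <<'E'
from hh import *
import hh
for n in ('top','scene'):
    c=cam(n); P=cloud(c).reshape(-1,3); L=(P-rack)@RR
    for y in (-.06,0,.06):
        t=(np.abs(L[:,1]-y)<.017)&(L[:,2]>.054)&(L[:,2]<.064)&(np.abs(L[:,0])<.067)
        print(n,y,t.sum(),np.percentile(L[t][:,0],[2,97,99.5]).round(4))
    p=np.array([.4757,.2825,1.773])
    for _ in range(6):
        d=P[:,:2]-p[:2]; th=p[2]; l=np.c_[d@[np.cos(th),np.sin(th)],d@[-np.sin(th),np.cos(th)]]
        m=(np.abs(P[:,2]-.129)<.007)&(np.abs(rect_d(l,.072,.093))<.01); p=fit(P[m][:,:2],p)
    print(n,p.round(4),np.linalg.lstsq(np.c_[l[m],np.ones(m.sum())],P[m][:,2],rcond=None)[0].round(4))
    if n=='scene': save(c,'s9.png',s=1.5)
plan()
E
```

```text
top -0.06 297 [-0.0561  0.0379  0.0404]
top 0 285 [-0.056   0.0392  0.0406]
top 0.06 301 [-0.0575  0.0387  0.0408]
top [0.476 0.284 1.773] [-0.0006  0.002   0.1288]
scene -0.06 441 [-0.0492  0.0363  0.0384]
scene 0 416 [-0.0491  0.0366  0.0385]
scene 0.06 377 [-0.0497  0.0356  0.0381]
scene [0.4751 0.2814 1.7712] [-0.0029 -0.0003  0.1273]
t 32.95 tcp [0.2965 0.2451 0.2018] th -2.936 q [ 0.69   0.015 -0.272  1.285  0.     0.485] w 0.03 F [0.7 0.  0.3]
```

View pics/s9.png

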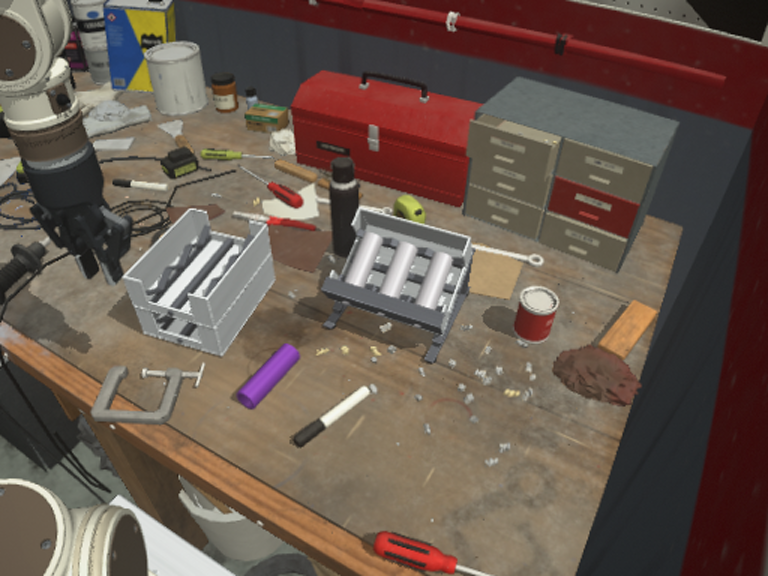

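The picture shows all three stubs home in the sloped tray at (400,270) and the trays nested squarely at (205,290). The bystanders and the purple pipe are where they were, and the gripper is clear.

```bash
python3 -c "
from workcell import bot
print(bot.job_done())"
```

```text
the job is handed in; nothing more can be done
None
```

The job is handed in (no verdict came back): by camera, all three stubs sit home in the sloped tray, the bench tray is nested level on the empty one, and the holder and bystanders show no visible movement.

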